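# Gauge and sort bushes on a hand-cranked indexing table

### The job

Inspect the bronze bushes waiting under the guard of the indexing table: turn the handwheel clockwise two full turns for each pocket to bring it exactly to the open front, and there try the go end of the plug gauge in the bore of every bush, well in if it enters, pocket after pocket as they come round. Stand the bushes that the gauge enters in the green tray and those that stop it in the red tray, and finally put the gauge back upright in its holder, leaving the other things on the bench where they are.

Things in the scene. Friction and masses are not known exactly. Their poses are not given: they have to be found in the camera images.
- indexer: Fixed grey worm-geared indexing table. Origin on the bench top under the turntable's axis; x to the rear (away from the robot when square), y to the left, z up. Wheel and turntable turn clockwise seen from above; eight handwheel turns make one turntable turn, so two full turns bring the next pocket to the front. Start: empty pocket at the front (-x), pocket 1 on the -y side, 2 at +x, 3 on the +y side
- table_centre (a point): centre of the steel turntable's top (radius 105 mm, 60 mm over the bench). Four pockets lie 75 mm from it, 90 degrees apart, each made by four 6 mm high brass dowels that leave a bush about 1.5 mm of play
- guard (a point): centre of the top of the fixed clear flat guard plate, 127 mm over the bench, 5 mm thick, on four posts: it covers x -30 to +120 mm and y -125 to +125 mm of the indexer, so that only the front pocket is open from above
- window (a point): point on the turntable's top surface, at the centre of the front pocket position (marked by a yellow post); fixed to the base, 75 mm in front of the turntable axis, 60 mm over the bench
- wheel_axis (a point): point on the handwheel's upright axis at the height of the middle of the crank grip (120 mm over the bench); fixed to the base at x -50, y -200 mm of the indexer. The wheel (112 mm across, top 93 mm over the bench) carries the grip 46 mm from its axis
- grip (a point): middle of the red upright crank grip on the handwheel: 18 mm thick, 48 mm high, free to spin about its own axis, so it can be held from above and led round the wheel axis (46 mm radius) without turning the hand. About 3 N along the circle moves it; it stays where it is left. At the start it is in front (-x) of the wheel axis. 120 mm over the bench
- handwheel (a joint): handwheel angle, rad, 0 at the start, grows clockwise seen from above; 12.57 (two turns) puts pocket 1 at the front, 25.13 pocket 2, 37.70 pocket 3. A stop prevents turning back below 0
- gauge_mid (a point): middle of the plug gauge: steel rod 102 mm long, 21 mm in diameter, standing upright in its holder at the start. Its y axis runs along the rod, away from the go end. Its go end is the lower end, the red-ringed end is up
- gauge_tip (a point): centre of the go end face of the plug gauge (lower end, 51 mm from its middle); same axes as gauge_mid
- gauge_holder (a point): mouth centre, at the top, of the blue 50 mm square gauge holder on the left arm of the indexer base: a round hole 24 mm wide, 30 mm deep, its mouth 60 mm over the bench. The gauge belongs in it, go end down, standing on the hole's floor
- green_tray_floor (a point): centre of the inner floor of the loose green tray for good bushes: 75 (x) by 170 mm (y) outside, walls 4 mm thick and 12 mm high, floor 4 mm thick. Three bushes stand in it in a row along y, 46 mm apart
- red_tray_floor (a point): centre of the inner floor of the loose red tray for rejected bushes; same size as the green tray. The trays' places may be exchanged
- sanding_block: bystander: brown sanding block 65x107x32 mm, origin under its centre
- dark_jar: bystander: dark jar with grey lid, 68 mm wide, 80 mm high, origin under its centre (not always there)
- bits_tin: bystander: green tin 86x118x28 mm, origin under its centre
- bush_1a_mid (a point): middle (half-way up) of a bronze bush that starts in pocket 1: 40 mm outside diameter, 45 mm high, upright through bore; z along its axis. At most one of bush_1a and bush_1b is there. Its bore is either 27.5 mm (the 21 mm gauge enters freely) or 19 mm (the gauge stops on the mouth)
- bush_1b_mid (a point): middle (half-way up) of a bronze bush that starts in pocket 1: 40 mm outside diameter, 45 mm high, upright through bore; z along its axis. At most one of bush_1a and bush_1b is there. Its bore is either 27.5 mm (the 21 mm gauge enters freely) or 19 mm (the gauge stops on the mouth)
- bush_2a_mid (a point): middle (half-way up) of a bronze bush that starts in pocket 2: 40 mm outside diameter, 45 mm high, upright through bore; z along its axis. At most one of bush_2a and bush_2b is there; in some runs pocket 2 is empty. Its bore is either 27.5 mm (the 21 mm gauge enters freely) or 19 mm (the gauge stops on the mouth)
- bush_2b_mid (a point): middle (half-way up) of a bronze bush that starts in pocket 2: 40 mm outside diameter, 45 mm high, upright through bore; z along its axis. At most one of bush_2a and bush_2b is there; in some runs pocket 2 is empty. Its bore is either 27.5 mm (the 21 mm gauge enters freely) or 19 mm (the gauge stops on the mouth)
- bush_3a_mid (a point): middle (half-way up) of a bronze bush that starts in pocket 3: 40 mm outside diameter, 45 mm high, upright through bore; z along its axis. At most one of bush_3a and bush_3b is there. Its bore is either 27.5 mm (the 21 mm gauge enters freely) or 19 mm (the gauge stops on the mouth)
- bush_3b_mid (a point): middle (half-way up) of a bronze bush that starts in pocket 3: 40 mm outside diameter, 45 mm high, upright through bore; z along its axis. At most one of bush_3a and bush_3b is there. Its bore is either 27.5 mm (the 21 mm gauge enters freely) or 19 mm (the gauge stops on the mouth)
There are look-alikes about, which are no part of the job. Of the things that look like the part that bears red_tray_floor, the larger one is meant.

How it is judged:
By the outcome, as a careful person would: the job done as asked, in the order asked, and still so for the second after the job is handed in, with the robot touching nothing.
Of bush_1a, bush_1b only 1 to 1 are there at a start; the rules pass over those that are not, and their reading is None.
Of bush_2a, bush_2b, dark_jar only 1 to 1 are there at a start; the rules pass over those that are not, and their reading is None.
Of bush_3a, bush_3b only 1 to 1 are there at a start; the rules pass over those that are not, and their reading is None.
At some moment in a run one of green_tray, red_tray may be knocked a few centimetres aside while the robot is not near it.
It also fails if it takes over 210 s, if anything falls off the work surface, if the arm or the gripper's body presses on something with over 40 N, if the wrist force passes 120 N, or if a joint passes its speed limit or range.

### The arm

A 6-joint arm with a two-finger parallel gripper is mounted at the origin on a cart in front of the work surface, level with it; the furniture and walls round the work are solid. World frame = base frame: x ahead of the robot, y to its left, z up, the work surface at z = 0. Lengths are in m, angles in rad, forces in N, time in s.
With the tool pointing down it reaches from about 0.4 to 0.825 m from the base axis. Payload 7 kg.
Tool frame: the origin (TCP) lies on the mounting face of the last link; the fingertips stand 178 mm ahead of it and the grasp point (between the pads) lies arm.grip_depth ahead of it (arm.grip_depth is the distance from the TCP to the grasp point, in m); z points along the fingers, y is the direction in which the jaws open and shut (so a half turn about z gives the same grasp; the last joint's range is limited). The gripper opens to 88 mm and grips with 3 to 60 N. Pads are 19 mm wide; open, the fingers measure 130 mm over their backs; the gripper's body (78 mm by 193 mm) begins 47 mm behind the grasp point.
Start: joints at [1.583, 0.359, 0.012, 0, -1.224, -0.288], TCP at [0.184, 0.649, 0.405] pointing down, gripper open.
Joint ranges: [-3.07, 3.07], [-1.43, 2.12], [-1.02, 1.25], [-3.03, 1.67], [-3.05, -0], [-3.03, 3.03]. Speed limits (rad/s): [2.39, 2.39, 3.01, 3.14, 3.14, 3.14].

### API

Orientations are given as [roll, pitch, yaw] about the fixed x, y, z axes, in that order (R = Rz(yaw) Ry(pitch) Rx(roll)).
In Python, from station import arm gives the robot as it stands.
- The arm moves only by the tool carry_out, never from a script. Its argument "targets" is a list that holds one entry, the list of rows, each a list of 7 numbers: the turn, a rotation vector about the tool's x, y, z in units of 8 degrees (1.0 is 8 degrees), then the shift along the tool's x, y, z in units of 2.5 cm (1.0 is 2.5 cm), then the opening, from -1 (shut) to 1 (fully open). A call has 1 to 20 rows; each row shifts and turns the commanded pose from where the row before left it, along the tool's axes as they then stand; what a row does not reach is not made up. A row lasts 1/8 s, in which the tool goes at most 62.5 mm and 10.7 degrees, less where a joint would pass 70% of its speed; a pose out of reach is approached as far as the arm can. A call with a number of a shift or a turn outside -1 to 1 is refused whole. A call with a gripper value outside its range is refused whole. The fingers move at their own pace and stop on an object; "squeeze" is the grip in N (left out, the last holds). Time passes only in rows, so rows that do not move let the fingers close. It gives the time, the measured TCP pose, the force and the opening at its end, in the units of the state.
- arm.get_state(): the state, without advancing time (a new reading comes with each control period).
- arm.grab_frame(name): name is "scene" or "top"; returns (picture, depth): 480x640x3 uint8, red, green, blue; 480x640 float32, m along the optical axis (not along the pixel's ray), 0 where there is no reading.
- arm.camera_model(name): a dict with "camera_matrix" (3x3 intrinsics, pixels), "world_from_camera" (4x4, takes a point from camera to world coordinates). Camera axes: x right, y down, z forward; pixel columns grow to the right and rows downward; lengths in m; the calibration is good to about 2 mm. A picture is of the moment at which its call begins. camera_model takes no time and is no camera call.
- arm.job_done(): hands the job in, once; it reports no verdict.
Trained networks look in the newest picture that a camera, given by its name, has taken for a name from the list of things; names that differ only in an ending like _2 or _b are one class to them, and where a whole thing is asked for, a point or a joint stands for the part that bears it (a point fixed in the world has none). Each returns a list of dicts, best first, with "conf" (0 to 1); they miss things now and then, are a little off and sometimes report something else, mostly with a low value. They report only what shows in the picture. A call takes as long as a camera call. They do not tell look-alikes from the thing itself.
- arm.spot_in(camera, query): "point" ([row, column] in pixels, amid what is visible of it).
- arm.landmark_of(camera, query): "point" ([row, column] in pixels: a listed point, or the origin of a listed thing).
The state is a dict: "t": time; "q": joint angles; "qd": joint speeds; "joint_efforts": joint torques, N m; "eef_pos": TCP position; "ee_rot": TCP orientation; "force": force on the tool from outside, world axes, zero at the start; "moment": the same for the moment, N m; "width": finger opening in m.
Only numpy, scipy, OpenCV 4.12 (cv2) and the standard library are available. Lean on these libraries where they do the work, as an engineer would, in place of code of your own. Each camera call takes 0.05 s, during which the arm holds its last target.

## Working session

There is one attempt and no reset: what is moved stays moved. The work goes in short steps, Python scripts to look and compute and a tool call to move; the robot and the scene stay as the last step left them, time stands still between calls to the robot, and variables do not carry over. Pictures are saved under pics/ and viewed, and the job is handed in when it is done.

Besides the shell and the picture viewer there is one more tool, called by a JSON object that holds its "api" and its "payload". carry_out: Moves the arm, as the interface text tells. Its arguments: {"type":"object","properties":{"targets":{"type":"array"},"squeeze":{"type":"number"}},"required":["targets"]}

```bash
ls; mkdir -p pics
cat > h.py <<'E'
import numpy as np, cv2
from station import arm
def snap(c,name=None):
    p,d=arm.grab_frame(c)
    if name: cv2.imwrite(f'pics/{name}.png',p[:,:,::-1])
    return p,d
def w(c,d,rc,z=None):
    """pixel->world; by depth, or on plane z"""
    m=arm.camera_model(c);K=np.array(m['camera_matrix']);T=np.array(m['world_from_camera'])
    r,cc=rc; ray=np.linalg.inv(K)@[cc,r,1.]
    if z is None:
        dd=d[int(round(r)),int(round(cc))]; return T[:3,:3]@(ray*dd)+T[:3,3]
    v=T[:3,:3]@ray; s=(z-T[2,3])/v[2]; return T[:3,3]+s*v
def px(c,P):
    m=arm.camera_model(c);K=np.array(m['camera_matrix']);T=np.linalg.inv(np.array(m['world_from_camera']))
    p=K@(T[:3,:3]@np.array(P)+T[:3,3]); return p[1]/p[2],p[0]/p[2]
def cloud(c,d):
    m=arm.camera_model(c);K=np.array(m['camera_matrix']);T=np.array(m['world_from_camera'])
    v,u=np.mgrid[0:480,0:640]; ray=np.stack([(u-K[0,2])/K[0,0],(v-K[1,2])/K[1,1],np.ones_like(u)],-1)*d[...,None]
    return ray@T[:3,:3].T+T[:3,3]
E
python3 - <<'E'
from h import *
np.set_printoptions(precision=4,suppress=True)
print(arm.get_state(),arm.grip_depth)
for c in('scene','top'):
    p,d=snap(c,c+'0')
    print(c,arm.camera_model(c))
    for q in['table_centre','guard','window','wheel_axis','grip','gauge_mid','gauge_tip','gauge_holder','green_tray_floor','red_tray_floor','sanding_block','dark_jar','bits_tin','indexer','bush_1a_mid','bush_2a_mid','bush_3a_mid']:
        for r in arm.landmark_of(c,q)[:3]:
            print(q,np.round(r['point'],1),round(r['conf'],2))
E
```

```text
pics
{'t': 0.0, 'q': array([ 1.5831,  0.3594,  0.0111, -0.0003, -1.2241, -0.2881]), 'qd': array([ 0.0018, -0.0004,  0.0001, -0.    ,  0.0006, -0.0009]), 'joint_efforts': array([  0.002 , -58.2716,  29.3054,   6.9975,   0.0068,  -0.0002]), 'eef_pos': array([0.1838, 0.6493, 0.4037]), 'ee_rot': array([ 3.14  , -0.0001, -0.2759]), 'force': array([ 0.4587, -0.1488, -0.0442]), 'moment': array([ 0.0073, -0.0007,  0.0068]), 'width': 0.08764258921156404} 0.1593
scene {'camera_matrix': array([[575.8413,   0.    , 308.4158],
       [  0.    , 575.8413, 236.4801],
       [  0.    ,   0.    ,   1.    ]]), 'world_from_camera': array([[ 0.7504, -0.298 ,  0.59  , -0.3664],
       [-0.6605, -0.3069,  0.6852, -0.939 ],
       [-0.0231, -0.9039, -0.4271,  0.8156],
       [ 0.    ,  0.    ,  0.    ,  1.    ]])}
table_centre [283.8 373.7] 0.75
guard [253.4 388.8] 0.57
window [293.7 355.3] 0.67
window [273.  332.7] 0.49
wheel_axis [299.2 417.5] 0.58
grip [306.5 404.4] 0.73
gauge_mid [265.9 327.6] 0.45
gauge_tip [280.5 328.5] 0.54
gauge_holder [273.6 331.4] 0.96
green_tray_floor [271.5 238.1] 0.64
red_tray
[... 720 characters left out ...]
1] 0.9
window [266.5 389.1] 0.7
window [211.3 305.9] 0.28
wheel_axis [254.3 464.7] 0.96
wheel_axis [258.1 354.1] 0.23
grip [275.3 462.8] 0.56
gauge_mid [254.  353.7] 0.47
gauge_tip [257.6 350.2] 0.42
gauge_holder [222.9 399.3] 0.54
gauge_holder [218.8 269.7] 0.37
green_tray_floor [294.4 254.3] 0.58
green_tray_floor [255.7 353.4] 0.36
red_tray_floor [253.9 272.3] 0.84
red_tray_floor [286.4 181.4] 0.56
red_tray_floor [256.8 350.9] 0.23
sanding_block [218.6 270. ] 0.77
dark_jar [213.1 303.6] 0.76
dark_jar [277.4 461.9] 0.17
bits_tin [210.  454.2] 0.8
indexer [249.7 353.2] 0.75
indexer [242.3 389.3] 0.56
bush_1a_mid [257.6 354.3] 0.75
bush_2a_mid [274.  459.6] 0.48
bush_3a_mid [258.2 353.9] 0.45
```

Run:
```python
import cv2
a=cv2.imread('pics/top0.png');cv2.imwrite('pics/top0c.png',cv2.resize(a[140:370,160:520],(800,511),interpolation=cv2.INTER_CUBIC))
a=cv2.imread('pics/scene0.png');cv2.imwrite('pics/scene0c.png',cv2.resize(a[180:380,200:500],(800,533),interpolation=cv2.INTER_CUBIC))
```

```text
(no output)
```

View pics/top0c.png

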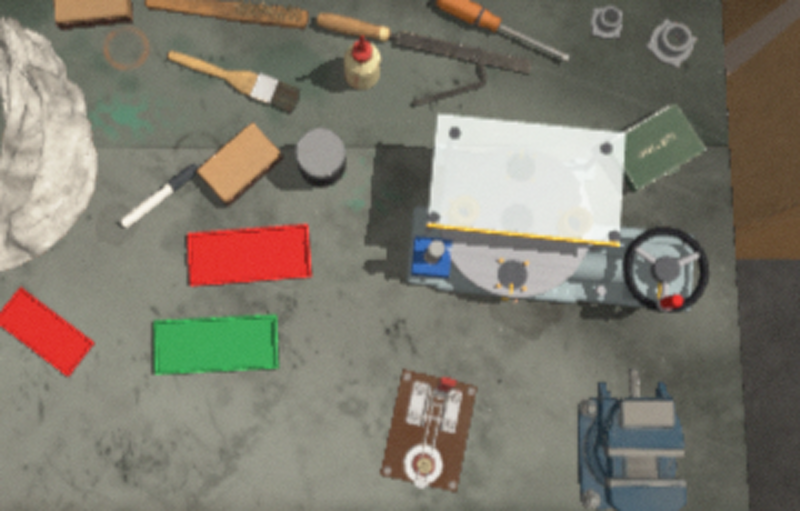

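View pics/scene0c.png

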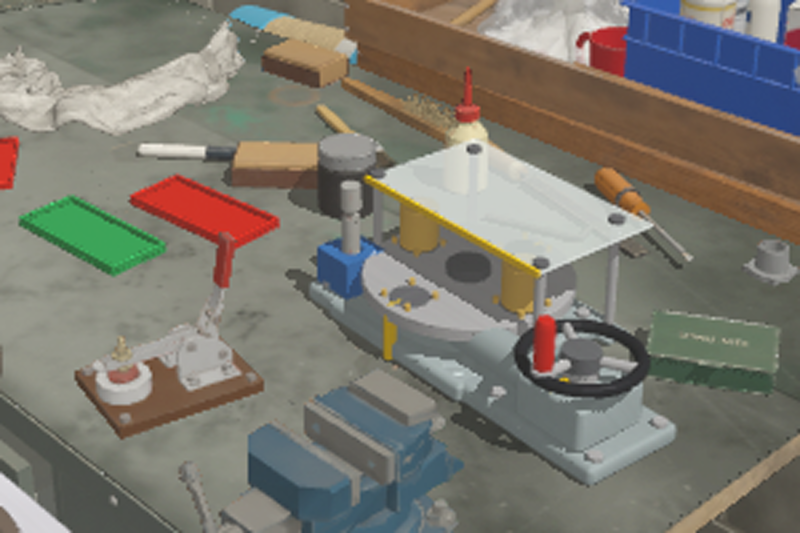

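View pics/top0.png

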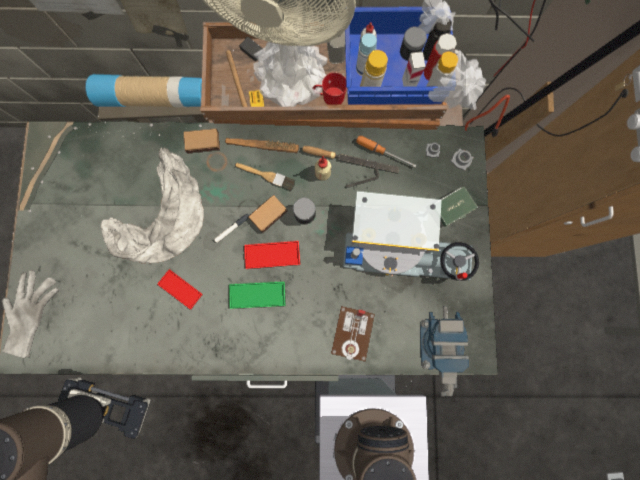

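```bash
cat > seg.py <<'E'
from h import *
from scipy import ndimage as nd
np.set_printoptions(precision=4,suppress=True)
def comps(mask,C,minn=15):
    l,n=nd.label(mask)
    for i in range(1,n+1):
        m=l==i
        if m.sum()<minn: continue
        P=C[m]; yield m,P
def hsv(p): return [x.astype(int) for x in cv2.split(cv2.cvtColor(p,cv2.COLOR_RGB2HSV))]
E
python3 - <<'E'
from seg import *
for c in('top','scene'):
    p,d=snap(c); C=cloud(c,d); H,S,V=hsv(p)
    inb=(C[...,2]>-.02)&(C[...,2]<.2)&(C[...,0]>.2)&(C[...,0]<1)&(d>0)
    for nm,mk in dict(red=((H<6)|(H>174))&(S>170)&(V>90),green=(abs(H-68)<12)&(S>130),blue=(abs(H-110)<8)&(S>180),yellow=(abs(H-23)<4)&(S>150)).items():
        for m,P in comps(mk&inb,C,6):
            r,cc=np.nonzero(m)
            (rx)=cv2.minAreaRect(np.float32(P[:,:2]))
            print(c,nm,m.sum(),'px',r.mean().round(1),cc.mean().round(1),'med',np.median(P,0),'rect',np.round(rx[0],4),np.round(rx[1],3),round(rx[2],1),'z',np.round(np.percentile(P[:,2],[5,95]),3))
    for q in['table_centre','guard','window','wheel_axis','grip','gauge_holder','gauge_mid']:
        z=dict(table_centre=.06,guard=.127,window=.06,wheel_axis=.12,grip=.12,gauge_holder=.06,gauge_mid=.081)[q]
        r=arm.landmark_of(c,q)
        for x in r[:2]: print(c,q,x['conf'].__round__(2),w(c,d,x['point'],z))
E
```

```text
top red 9 px 161.6 323.1 med [0.841  0.153  0.1185] rect [0.8413 0.153 ] [0.002 0.006] 3.3 z [0.109 0.132]
top red 1262 px 254.4 271.7 med [0.5769 0.3105 0.0058] rect [0.5757 0.3113] [0.074 0.171] 4.7 z [0.001 0.014]
top red 781 px 288.9 179.3 med [0.4671 0.5927 0.0044] rect [0.4672 0.5911] [0.131 0.056] 54.1 z [0.   0.01]
top red 38 px 275.4 462.4 med [ 0.5033 -0.2431  0.1383] rect [ 0.5025 -0.2451] [0.014 0.014] 88.3 z [0.112 0.144]
top green 1289 px 294.6 256.8 med [0.4501 0.3538 0.0056] rect [0.4511 0.355 ] [0.072 0.172] 2.9 z [0.001 0.013]
top yellow 8 px 242.0 360.5 med [0.5978 0.044  0.1285] rect [0.5978 0.044 ] [0.   0.02] 0.1 z [0.128 0.13 ]
top yellow 7 px 243.0 370.0 med [0.595  0.0167 0.1291] rect [0.5951 0.0171] [0.001 0.018] 2.8 z [0.125 0.133]
top yellow 7 px 244.0 380.0 med [ 0.5921 -0.0123  0.1302] rect [ 0.5922 -0.0119] [0.001 0.018] 1.0 z [0.127 0.132]
top yellow 7 px 245.0 390.0 med [ 0.5893 -0.0413  0.1308] rect [ 0.5895 -0.0401] [0.001 0.017] 0.1 z [0.126 0.133]
top yellow 8 px 246.0 399.5 med [ 0.5869 -0.0681  0.1284] rect [ 0.5868 -0.0683] [0.02  0.001] 89.9 z
[... 1505 characters left out ...]
0054] rect [0.4495 0.3524] [0.083 0.18 ] 2.1 z [0.001 0.013]
scene yellow 208 px 265.3 370.1 med [ 0.5868 -0.0698  0.1255] rect [ 0.6027 -0.0586] [0.247 0.041] 84.2 z [0.12 0.13]
scene yellow 51 px 306.8 345.2 med [ 0.5167 -0.0508  0.0257] rect [ 0.5165 -0.0512] [0.014 0.008] 44.2 z [0.005 0.041]
scene table_centre 0.67 [ 0.6061 -0.0676  0.06  ]
scene guard 0.85 [ 0.6691 -0.0626  0.127 ]
scene window 0.88 [ 0.5436 -0.0547  0.06  ]
scene window 0.3 [0.5139 0.2215 0.06  ]
scene wheel_axis 0.6 [ 0.5559 -0.2506  0.12  ]
scene grip 0.62 [ 0.5007 -0.2535  0.12  ]
scene gauge_holder 0.81 [0.5742 0.062  0.06  ]
scene gauge_holder 0.7 [0.5403 0.0234 0.06  ]
scene gauge_mid 0.47 [0.5664 0.0637 0.081 ]
```

Run:
```python
from seg import *
from scipy.optimize import least_squares
p,d=snap('top','t1'); C=cloud('top',d); H,S,V=hsv(p)
def circ(P):
    f=lambda q:np.hypot(P[:,0]-q[0],P[:,1]-q[1])-q[2]
    return least_squares(f,[*P[:,:2].mean(0),.05],loss='soft_l1',f_scale=.002).x
# wheel ring
X,Y,Z=C[...,0],C[...,1],C[...,2]
near=(np.hypot(X-.557,Y+.251)<.075)
m=near&(V<60)&(Z>.07)&(Z<.105)
print('wheel',m.sum(),circ(C[m]),np.median(Z[m]))
# guard depth
g=(abs(Z-.1285)<.007)&(X>.55)&(X<.78)&(Y>-.25)&(Y<.12)
l,n=nd.label(g);s=nd.sum(g,l,range(1,n+1));g=l==1+np.argmax(s)
print('guard',g.sum(),cv2.minAreaRect(np.float32(C[g][:,:2])), np.median(Z[g]))
# gauge top
m=(np.hypot(X-.565,Y-.064)<.04)&(Z>.1)
print('gauge',m.sum(),C[m].mean(0),C[m])
m=(np.hypot(X-.503,Y+.248)<.03)&(Z>.125)
print('grip',m.sum(),C[m].mean(0))
# table
m=(abs(Z-.06)<.004)&(np.hypot(X-.615,Y+.06)<.14)&(S<60)
print('table',m.sum(),np.median(Z[m]))
a=cv2.resize(p[225:300,330:490,::-1],(800,375),interpolation=cv2.INTER_CUBIC);cv2.imwrite('pics/idx.png',a)
a=cv2.resize(p[225:330,140:310,::-1],(800,494),interpolation=cv2.INTER_CUBIC);cv2.imwrite('pics/trays.png',a)
p,d=snap('scene'); C=cloud('scene',d)
X,Y,Z=C[...,0],C[...,1],C[...,2]
m=(np.hypot(X-.565,Y-.064)<.04)&(Z>.07)
print('gauge',m.sum(),C[m].mean(0),np.percentile(C[m],[5,50,95],axis=0))
m=(np.hypot(X-.557,Y+.251)<.075)&(p.max(2)<60)&(Z>.07)&(Z<.105)
print('wheel',m.sum(),circ(C[m]))
a=cv2.resize(p[230:330,310:450,::-1],(800,571),interpolation=cv2.INTER_CUBIC);cv2.imwrite('pics/idxs.png',a)
```

```text
wheel 294 [ 0.55   -0.2504  0.0521] 0.09078905720841113
guard 4346 ((0.6618779301643372, -0.06277725100517273), (0.2501946687698364, 0.15242700278759003), 84.53172302246094) 0.12881982553835525
gauge 74 [0.578  0.0577 0.1306] [[0.6036 0.0683 0.1275]
 [0.6038 0.0653 0.1263]
 [0.6033 0.0627 0.1296]
 [0.6027 0.0602 0.1336]
 [0.6023 0.0575 0.1358]
 [0.6036 0.054  0.1284]
 [0.6006 0.0684 0.1283]
 [0.6003 0.0656 0.1298]
 [0.6002 0.0629 0.131 ]
 [0.6007 0.0597 0.1278]
 [0.5999 0.0573 0.1329]
 [0.6007 0.054  0.1282]
 [0.6006 0.0512 0.1289]
 [0.6003 0.0485 0.1309]
 [0.5984 0.0681 0.124 ]
 [0.5989 0.0649 0.1208]
 [0.5973 0.0628 0.1305]
 [0.5973 0.06   0.1311]
 [0.5978 0.0569 0.1279]
 [0.5973 0.0543 0.131 ]
 [0.5972 0.0515 0.132 ]
 [0.5974 0.0485 0.1308]
 [0.5979 0.0453 0.1276]
 [0.5979 0.0425 0.1279]
 [0.5798 0.0573 0.1317]
 [0.5763 0.0633 0.1355]
 [0.5766 0.0603 0.1336]
 [0.5763 0.0577 0.136 ]
 [0.577  0.0544 0.131 ]
 [0.5769 0.0516 0.1321]
 [0.574  0.0631 0.132 ]
 [0.5742 0.0601 0.1302]
 [0.5738 0.0575 0.1332]
 [0.5735 0.0548 0.1357]
 [0.5739 0.0517 0.1332]
 [0.5742 0.0487 0.1313]
 [0.5704 0
[... 409 characters left out ...]
0601 0.1293]
 [0.5648 0.0578 0.1359]
 [0.5645 0.0551 0.1384]
 [0.5651 0.0519 0.1341]
 [0.5648 0.0493 0.1365]
 [0.563  0.0656 0.1274]
 [0.5623 0.0632 0.1328]
 [0.5617 0.0607 0.1374]
 [0.5619 0.0578 0.1359]
 [0.5626 0.0545 0.131 ]
 [0.5621 0.052  0.135 ]
 [0.563  0.0486 0.1287]
 [0.5619 0.0646 0.1141]
 [0.5604 0.0626 0.1256]
 [0.5594 0.0604 0.1331]
 [0.5596 0.0574 0.1316]
 [0.5591 0.0549 0.1356]
 [0.56   0.0515 0.1292]
 [0.5591 0.0588 0.1135]
 [0.5587 0.0562 0.1165]
 [0.5598 0.0525 0.1082]]
grip 38 [ 0.5029 -0.2457  0.1378]
table 1195 0.06093160586927082
gauge 208 [0.5721 0.053  0.1074] [[0.5593 0.0456 0.0726]
 [0.5669 0.0521 0.1104]
 [0.602  0.0635 0.1327]]
wheel 395 [ 0.5461 -0.2545  0.0521]
```

View pics/idx.png

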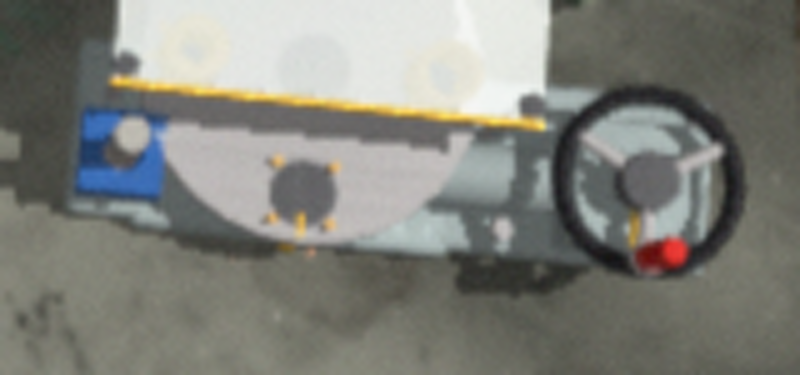

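View pics/idxs.png

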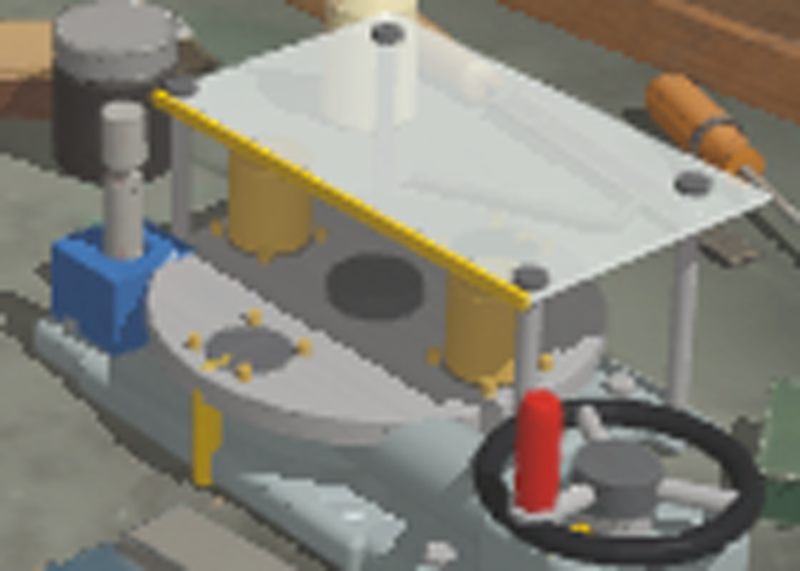

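View pics/trays.png

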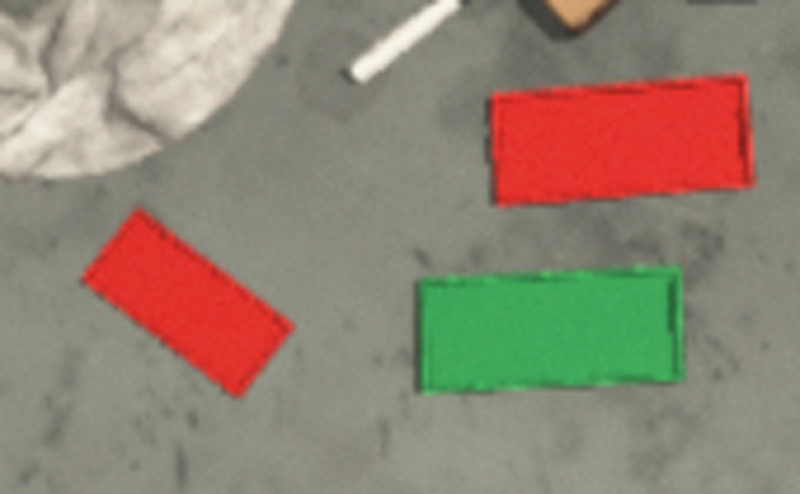

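Run:
```python
from seg import *
p,d=snap('scene'); C=cloud('scene',d);X,Y,Z=C[...,0],C[...,1],C[...,2]
g=(abs(Z-.127)<.006)&(X>.55)&(X<.78)&(Y>-.25)&(Y<.12)
g=nd.binary_opening(g);l,n=nd.label(g);s=nd.sum(g,l,range(1,n+1));g=l==1+np.argmax(s)
print('guard scene',g.sum(),cv2.minAreaRect(np.float32(C[g][:,:2])),np.median(Z[g]))
m=(np.hypot(X-.567,Y-.0565)<.016)&(Z>.075)
P=C[m];print(m.sum(),np.percentile(P,[2,50,98],axis=0))
# gauge axis at z bands
rr,cc=np.nonzero(m)
for z0 in(.08,.1,.12):
    k=abs(P[:,2]-z0)<.006; print(z0,cc[k].min(),cc[k].max(),rr[k].mean(), px('scene',(.568,.0575,z0)))
O=np.array([.6171,-.0585]);ex=np.array([.9954,-.0953]);ey=np.array([.0953,.9954])
L=lambda x,y,z:np.r_[O+x*ex+y*ey,z]
for c in('top','scene'):
    q,dd=snap(c)
    q=q.copy()
    for P in [L(-.075,0,.06),L(0,0,.06),L(-.05,-.2,.093),L(-.096,-.2,.144),L(-.03,.125,.127),L(-.03,-.125,.127),L(.12,.125,.127),L(.12,-.125,.127)]+[L(.105*np.cos(a),.105*np.sin(a),.06) for a in np.linspace(2,4.3,9)]+[L(-.05+.056*np.cos(a),-.2+.056*np.sin(a),.093) for a in np.linspace(0,6,12)]:
        r,k=px(c,P)
        r0,c0=(215,330) if c=='top' else (230,310)
        # draw later scaled
        globals().setdefault(c,[]).append((r-r0,k-c0))
    S=5
    im=q[215:305,330:490] if c=='top' else q[230:340,310:460]
    im=cv2.resize(im[:,:,::-1],None,fx=S,fy=S,interpolation=cv2.INTER_CUBIC)
    for r,k in globals()[c]: cv2.circle(im,(int((k+.5)*S),int((r+.5)*S)),2,(255,0,255),-1)
    cv2.imwrite(f'pics/ov_{c}.png',im)
```

```text
guard scene 2696 ((0.6617493033409119, -0.0615067183971405), (0.25754475593566895, 0.15757451951503754), 84.3412857055664) 0.12711212186840037
158 [[0.557  0.0452 0.0763]
 [0.5647 0.0516 0.1099]
 [0.5771 0.0643 0.1337]]
0.08 328 334 267.46153846153845 (np.float64(266.5144087301372), np.float64(330.72440466522465))
0.1 328 334 261.2758620689655 (np.float64(259.9199073919647), np.float64(330.67508878299526))
0.12 328 335 254.0909090909091 (np.float64(253.25182600362814), np.float64(330.6252226445899))
```

View pics/ov_top.png

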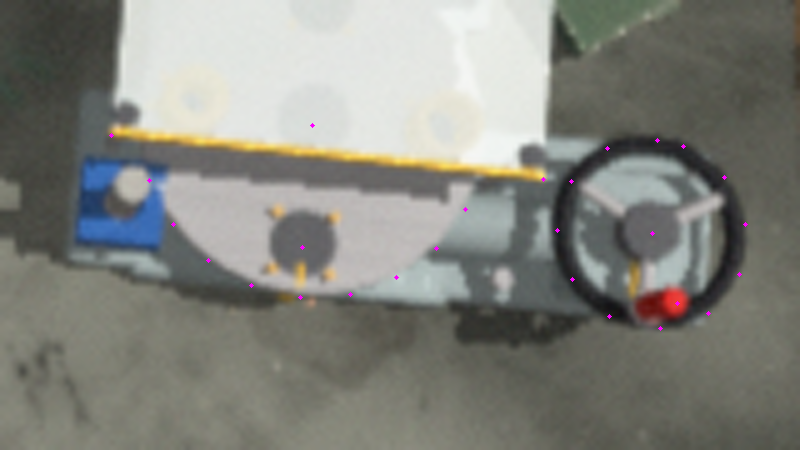

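View pics/ov_scene.png

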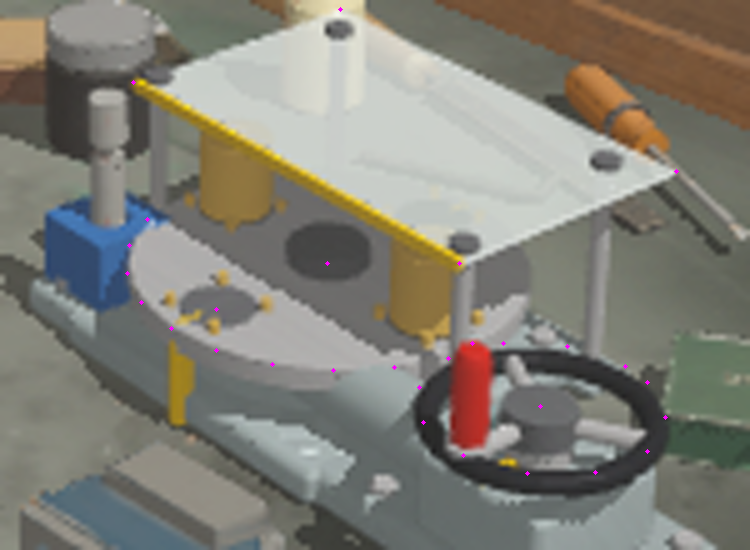

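{"api": "carry_out", "payload": {"targets": [[[0,0,0.995,0,0,0,1],[0,0,0.995,0,0,0,1],[0,0,0.995,0,0,0,1],[0,0,0.995,0,0,0,1],[0,0,0.995,0,0,0,1],[0,0,0.995,0,0,0,1],[0,0,0.995,0,0,0,1],[0,0,0.995,0,0,0,1],[0,0,0.995,0,0,0,1],[0,0,0.995,0,0,0,1],[0,0,0,1,-0.75,0,1],[0,0,0,1,-0.75,0,1],[0,0,0,1,-0.75,0,1],[0,0,0,1,-0.75,0,1],[0,0,0,1,-0.75,0,1],[0,0,0,1,-0.75,0,1],[0,0,0,1,-0.75,0,1],[0,0,0,1,-0.75,0,1],[0,0,0,1,-0.75,0,1],[0,0,0,1,-0.75,0,1]]], "squeeze": 25}}

```text
t: 5.35
eef_pos: [0.3476, 0.3815, 0.4048]
ee_rot: [-3.141, 0.0, -1.665]
force: [0.7, -0.9, 0.1]
width: 0.0877
```

{"api": "carry_out", "payload": {"targets": [[[0,0,0,1,-0.4,0,1],[0,0,0,1,-0.4,0,1],[0,0,0,1,-0.4,0,1],[0,0,0,1,-0.4,0,1],[0,0,0,1,-0.4,0,1],[0,0,0,1,-0.4,0,1],[0,0,0,1,-0.4,0,1],[0,0,0,1,-0.4,0,1],[0,0,0,1,-0.4,0,1],[0,0,0,1,-0.4,0,1],[0,0,0,1,-0.4,0,1],[0,0,0,1,-0.4,0,1],[0,0,0,1,-0.4,0,1],[0,0,0,1,-0.4,0,1],[0,0,0,1,-0.4,0,1],[0,0,0,1,-0.4,0,1],[0,0,0,1,-0.4,0,1],[0,0,0,1,-0.4,0,1],[0,0,0,1,-0.4,0,1],[0,0,0,1,-0.4,0,1]]]}}

```text
t: 7.85
eef_pos: [0.4986, -0.1348, 0.4048]
ee_rot: [-3.141, 0.0, -1.665]
force: [0.3, 0.8, 0.3]
width: 0.0876
```

```bash
cat > go.py <<'E'
import sys
from seg import *
def go(x,y,z,yaw=None):
    "delta in tool units from measured pose to grasp-point target (assumes tool down)"
    s=arm.get_state(); e=s['eef_pos'];yw=s['ee_rot'][2]
    from scipy.spatial.transform import Rotation as R
    M=R.from_euler('xyz',s['ee_rot']).as_matrix()
    dlt=np.array([x,y,z+arm.grip_depth])-e
    yy=yw if yaw is None else yaw
    Mn=R.from_euler('xyz',[np.pi,0,yy]).as_matrix()
    t=(M.T@Mn); rv=R.from_matrix(t).as_rotvec(degrees=True)/8
    print('t',round(s['t'],2),'tcp',e,'rot',s['ee_rot'],'F',s['force'],'w',round(s['width'],4),'\n units now-frame',M.T@dlt/.025,'new-frame',Mn.T@dlt/.025,'turn',rv)
if __name__=='__main__': go(*map(float,sys.argv[1:]))
E
python3 go.py .5034 -.2482 .130 -1.666
```

```text
t 7.85 tcp [ 0.4986 -0.1348  0.4048] rot [-3.1414  0.0001 -1.665 ] F [0.2764 0.8386 0.2811] w 0.0876 
 units now-frame [ 4.4974 -0.6173  4.6178] new-frame [ 4.4963 -0.6224  4.6182] turn [-0.0013  0.0008  0.0068]
```

{"api": "carry_out", "payload": {"targets": [[[0,0,0,0.9,-0.12,0,1],[0,0,0,0.9,-0.12,0,1],[0,0,0,0.9,-0.12,0,1],[0,0,0,0.9,-0.12,0,1],[0,0,0,0.9,-0.14,0,1],[0,0,0,0,0,0.92,1],[0,0,0,0,0,0.92,1],[0,0,0,0,0,0.92,1],[0,0,0,0,0,0.92,1],[0,0,0,0,0,0.92,1],[0,0,0,0,0,0,1],[0,0,0,0,0,0,-1],[0,0,0,0,0,0,-1],[0,0,0,0,0,0,-1],[0,0,0,0,0,0,-1],[0,0,0,0,0,0,-1],[0,0,0,0,0,0,-1]]]}}

```text
t: 9.98
eef_pos: [0.5039, -0.2471, 0.2897]
ee_rot: [-3.142, -0.0, -1.665]
force: [-0.1, -0.7, -0.3]
width: 0.0328
```

Run:
```python
from seg import *
from go import go
go(.5034,-.2482,.130,-1.666)
p,d=snap('scene')
cv2.imwrite('pics/g1.png',cv2.resize(p[230:350,340:480,::-1],(700,600),interpolation=cv2.INTER_CUBIC))
```

```text
t 9.97 tcp [ 0.5039 -0.2471  0.2897] rot [-3.1416 -0.     -1.665 ] F [-0.0714 -0.7452 -0.3275] w 0.0328 
 units now-frame [0.0444 0.0139 0.0156] new-frame [0.0444 0.0139 0.0156] turn [-0.0002 -0.      0.0071]
```

View pics/g1.png

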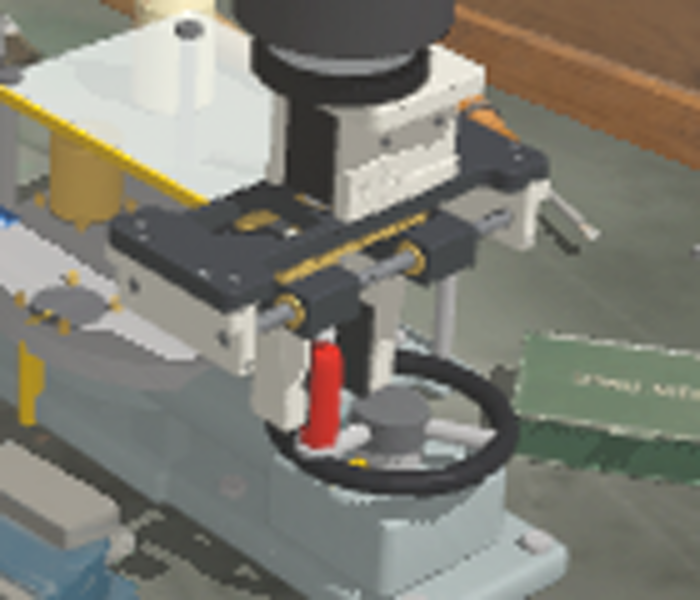

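The fingers straddle the red grip (325,400 in the crop) and are still closing. I let them finish.

{"api": "carry_out", "payload": {"targets": [[[0,0,0,0,0,0,-1],[0,0,0,0,0,0,-1],[0,0,0,0,0,0,-1],[0,0,0,0,0,0,-1]]]}}

```text
t: 10.52
eef_pos: [0.504, -0.2472, 0.2897]
ee_rot: [-3.141, -0.0, -1.665]
force: [1.8, -0.8, -1.0]
width: 0.0173
```

{"api": "carry_out", "payload": {"targets": [[[0,0,0,-0.57,-0.09,0,-1],[0,0,0,-0.51,-0.26,0,-1],[0,0,0,-0.41,-0.41,0,-1],[0,0,0,-0.26,-0.51,0,-1],[0,0,0,-0.09,-0.57,0,-1],[0,0,0,0.09,-0.57,0,-1],[0,0,0,0.26,-0.51,0,-1],[0,0,0,0.41,-0.41,0,-1],[0,0,0,0.51,-0.26,0,-1],[0,0,0,0.57,-0.09,0,-1],[0,0,0,0.57,0.09,0,-1],[0,0,0,0.51,0.26,0,-1],[0,0,0,0.41,0.41,0,-1],[0,0,0,0.26,0.51,0,-1],[0,0,0,0.09,0.57,0,-1],[0,0,0,-0.09,0.57,0,-1],[0,0,0,-0.26,0.51,0,-1],[0,0,0,-0.41,0.41,0,-1],[0,0,0,-0.51,0.26,0,-1],[0,0,0,-0.57,0.09,0,-1]]]}}

```text
t: 13.02
eef_pos: [0.5037, -0.2467, 0.2898]
ee_rot: [-3.14, -0.001, -1.665]
force: [8.5, -3.7, -8.9]
width: 0.0171
```

{"api": "carry_out", "payload": {"targets": [[[0,0,0,-0.57,-0.09,0,-1],[0,0,0,-0.51,-0.26,0,-1],[0,0,0,-0.41,-0.41,0,-1],[0,0,0,-0.26,-0.51,0,-1],[0,0,0,-0.09,-0.57,0,-1],[0,0,0,0.09,-0.57,0,-1],[0,0,0,0.26,-0.51,0,-1],[0,0,0,0.41,-0.41,0,-1],[0,0,0,0.51,-0.26,0,-1],[0,0,0,0.57,-0.09,0,-1],[0,0,0,0.57,0.09,0,-1],[0,0,0,0.51,0.26,0,-1],[0,0,0,0.41,0.41,0,-1],[0,0,0,0.26,0.51,0,-1],[0,0,0,0.09,0.57,0,-1],[0,0,0,-0.09,0.57,0,-1],[0,0,0,-0.26,0.51,0,-1],[0,0,0,-0.41,0.41,0,-1],[0,0,0,-0.51,0.26,0,-1],[0,0,0,-0.57,0.09,0,-1]]]}}

```text
t: 15.52
eef_pos: [0.5036, -0.2468, 0.2898]
ee_rot: [-3.14, -0.001, -1.665]
force: [8.5, -4.2, -9.6]
width: 0.0173
```

Run:
```python
from seg import *
from go import go
go(.504,-.2472,.130,-1.665)
p,d=snap('scene')
cv2.imwrite('pics/g2.png',cv2.resize(p[230:350,310:480,::-1],(800,565),interpolation=cv2.INTER_CUBIC))
```

```text
t 15.53 tcp [ 0.5036 -0.2468  0.2898] rot [-3.1404 -0.0008 -1.665 ] F [ 8.5093 -4.2406 -9.5755] w 0.0173 
 units now-frame [ 0.0144 -0.0158  0.0191] new-frame [ 0.0144 -0.0158  0.0191] turn [-0.0086 -0.0059  0.0002]
```

View pics/g2.png

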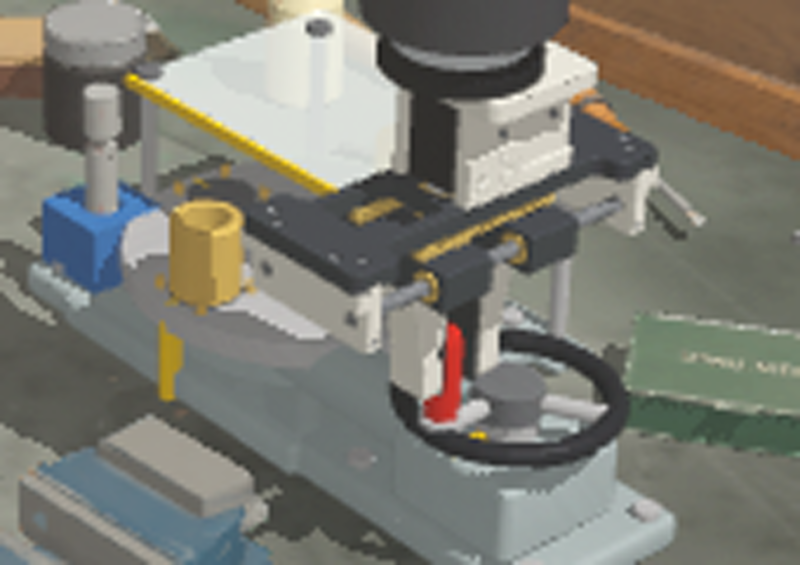

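{"api": "carry_out", "payload": {"targets": [[[0,0,0,0,0,0,0],[0,0,0,0,0,0,0],[0,0,0,0,0,0,0],[0,0,0,0,0,-0.8,0.4],[0,0,0,0,0,-0.9,0.4],[0,0,-0.94,0,0,-0.9,0.4],[0,0,-0.94,0,0,-0.9,0.4],[0,0,-0.94,0,0,-0.5,0.4],[0,0,-0.94,0,0,0,0.4],[0,0,-0.94,0,0,0,0.4],[0,0,-0.94,0,0,0,0.4],[0,0,-0.94,0,0,0,0.4],[0,0,-0.94,0,0,0,0.4],[0,0,-0.94,0,0,0,0.4],[0,0,-0.94,0,0,0,0.4],[0,0,-0.94,0,0,0,0.4],[0,0,-0.92,0,0,0,0.4]]]}}

```text
t: 17.7
eef_pos: [0.5035, -0.2474, 0.3896]
ee_rot: [3.141, 0.001, -0.089]
force: [0.2, -0.4, -0.3]
width: 0.0617
```

Run:
```python
from seg import *
from go import go
go(.568,.0575,.112,-.0955)
p,d=snap('scene')
cv2.imwrite('pics/g3.png',cv2.resize(p[230:350,310:480,::-1],(800,565),interpolation=cv2.INTER_CUBIC))
C=cloud('scene',d);H,S,V=hsv(p)
X,Y,Z=C[...,0],C[...,1],C[...,2]
m=((H<6)|(H>174))&(S>170)&(V>90)&(np.hypot(X-.5,Y+.25)<.06)
print('grip',np.median(C[m],0),np.argwhere(m).mean(0), 'was 308.5 403.7')
p,d=snap('top')
cv2.imwrite('pics/g4.png',cv2.resize(p[215:305,330:490,::-1],(800,450),interpolation=cv2.INTER_CUBIC))
C=cloud('top',d)
X,Y,Z=C[...,0],C[...,1],C[...,2]
m=(np.hypot(X-.566,Y-.0575)<.017)&(Z>.12)&(Z<.145);print('gauge',m.sum(),C[m].mean(0),(C[m].max(0)+C[m].min(0))/2)
m=(np.hypot(X-.543,Y+.051)<.03)&(Z>.09)&(Z<.12);print('bush',m.sum(),C[m].mean(0),(C[m].max(0)+C[m].min(0))/2)
```

```text
t 17.7 tcp [ 0.5035 -0.2474  0.3896] rot [ 3.1415  0.0007 -0.0891] F [ 0.1511 -0.3871 -0.259 ] w 0.0617 
 units now-frame [  1.4879 -12.3762   4.7301] new-frame [  1.4053 -12.385    4.7323] turn [0.0007 0.0047 0.046 ]
grip [ 0.4987 -0.2507  0.1212] [308.1168 403.1533] was 308.5 403.7
gauge 45 [0.5685 0.0574 0.1326] [0.5694 0.0575 0.1301]
bush 90 [ 0.5428 -0.0496  0.1049] [ 0.5427 -0.0507  0.1018]
```

View pics/g3.png

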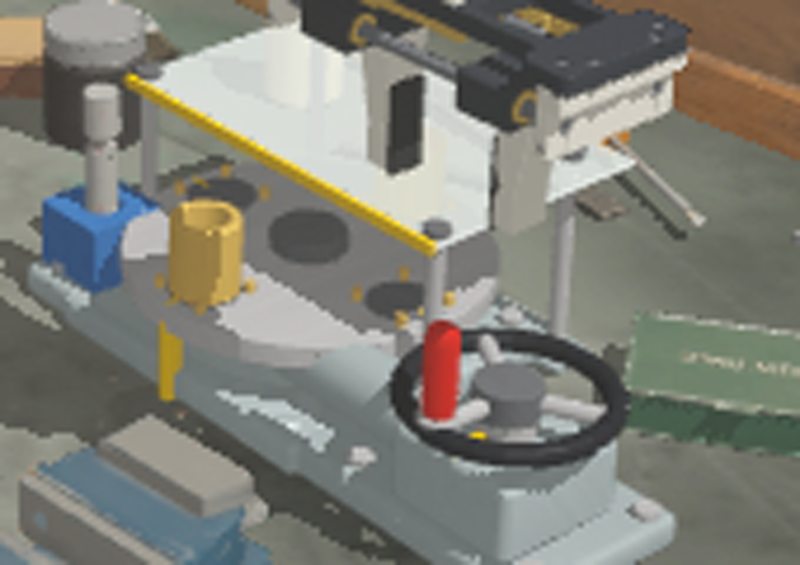

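View pics/g4.png

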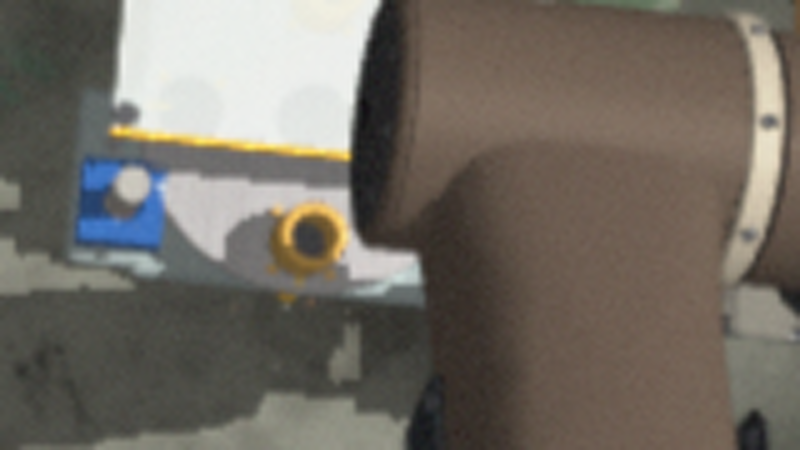

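{"api": "carry_out", "payload": {"targets": [[[0,0,0.05,0.11,-0.95,0,0.4],[0,0,0,0.11,-0.95,0,0.4],[0,0,0,0.11,-0.95,0,0.4],[0,0,0,0.11,-0.95,0,0.4],[0,0,0,0.11,-0.95,0,0.4],[0,0,0,0.11,-0.95,0,0.4],[0,0,0,0.11,-0.95,0,0.4],[0,0,0,0.11,-0.95,0,0.4],[0,0,0,0.11,-0.95,0,0.4],[0,0,0,0.11,-0.95,0,0.4],[0,0,0,0.11,-0.95,0,0.4],[0,0,0,0.11,-0.95,0,0.4],[0,0,0,0.11,-0.95,0,0.4],[0,0,0,0,0,0.9,0.4],[0,0,0,0,0,0.9,0.4],[0,0,0,0,0,0,0.4]]]}}

```text
t: 19.8
eef_pos: [0.5696, 0.0569, 0.343]
ee_rot: [3.14, 0.003, -0.101]
force: [-0.2, -0.0, 0.9]
width: 0.0617
```

```bash
python3 go.py .5687 .0574 .112 -.0955
```

```text
t 19.8 tcp [0.5696 0.0569 0.343 ] rot [ 3.14    0.0033 -0.1005] F [-0.162  -0.0333  0.8686] w 0.0617 
 units now-frame [-0.0302 -0.0195  2.8701] new-frame [-0.0396 -0.015   2.87  ] turn [ 0.0116  0.0236 -0.0358]
```

{"api": "carry_out", "payload": {"targets": [[[0,0,0,-0.04,-0.02,0.9,0.4],[0,0,0,0,0,0.95,0.4],[0,0,0,0,0,1.0,0.4],[0,0,0,0,0,0,0.4],[0,0,0,0,0,0,-1],[0,0,0,0,0,0,-1],[0,0,0,0,0,0,-1],[0,0,0,0,0,0,-1],[0,0,0,0,0,0,-1],[0,0,0,0,0,0,-1]]], "squeeze": 30}}

```text
t: 21.05
eef_pos: [0.5692, 0.0571, 0.2736]
ee_rot: [3.142, -0.0, -0.1]
force: [-0.2, -0.5, 2.3]
width: 0.0206
```

Run:
```python
from seg import *
from go import go
go(.5687,.0574,.112,-.0955)
p,d=snap('scene')
cv2.imwrite('pics/g5.png',cv2.resize(p[210:330,290:460,::-1],(800,565),interpolation=cv2.INTER_CUBIC))
```

```text
t 21.05 tcp [0.5692 0.0571 0.2736] rot [ 3.1416 -0.0002 -0.0998] F [-0.1947 -0.4845  2.2826] w 0.0206 
 units now-frame [-0.0193 -0.0087  0.0922] new-frame [-0.0192 -0.0088  0.0922] turn [ 0.0001 -0.0016 -0.0308]
```

View pics/g5.png

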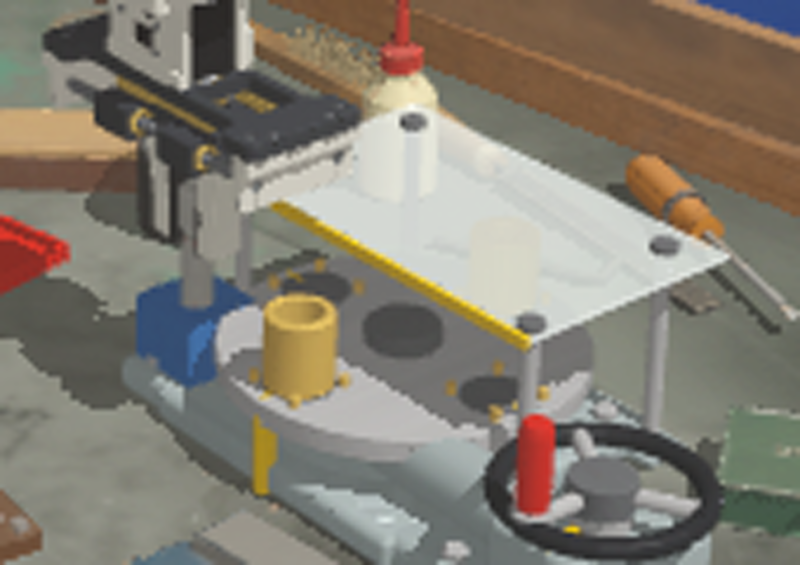

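{"api": "carry_out", "payload": {"targets": [[[0,0,0,0,0,-0.6,-1],[0,0,0,0,0,-0.8,-1],[0,0,0,0,0,-0.8,-1],[0,0,0,0,0,-0.8,-1],[0,0,0,0,0,-0.8,-1],[0,0,0,-0.12,0.88,0,-1],[0,0,0,-0.12,0.88,0,-1],[0,0,0,-0.12,0.88,0,-1],[0,0,0,-0.12,0.88,0,-1],[0,0,0,-0.12,0.88,0,-1],[0,0,0,0,0,0,-1],[0,0,0,0,0,0,-1]]]}}

```text
t: 22.6
eef_pos: [0.5432, -0.0513, 0.3683]
ee_rot: [-3.142, 0.0, -0.101]
force: [-0.5, -1.1, -2.1]
width: 0.0205
```

Run:
```python
from seg import *
from go import go
go(.5428,-.0505,.2,-.0998)
p,d=snap('scene')
cv2.imwrite('pics/g6.png',cv2.resize(p[210:310,310:430,::-1],(720,600),interpolation=cv2.INTER_CUBIC))
```

```text
t 22.6 tcp [ 0.5432 -0.0513  0.3683] rot [-3.1416  0.     -0.1008] F [-0.5295 -1.1469 -2.0903] w 0.0205 
 units now-frame [-0.0175 -0.0314  0.3611] new-frame [-0.0175 -0.0314  0.3611] turn [-0.0001  0.0002 -0.0069]
```

View pics/g6.png

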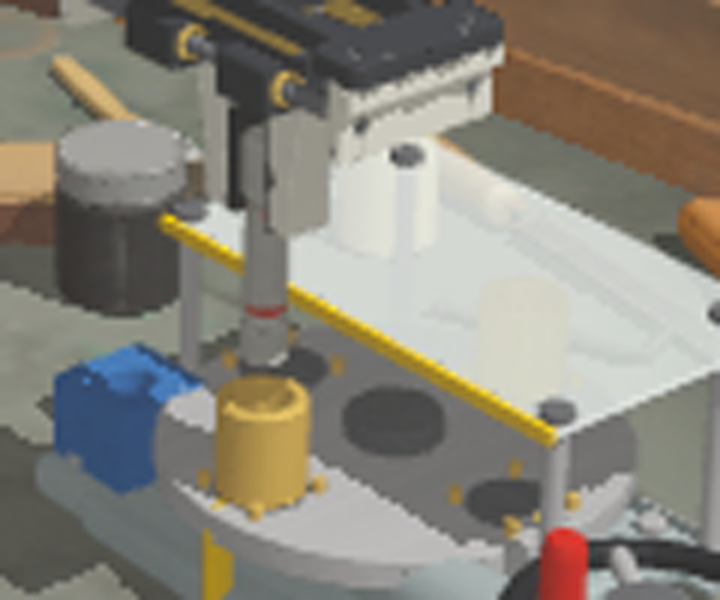

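Run:
```python
from seg import *
p,d=snap('scene')
for q in('gauge_tip','gauge_mid'): print(q,[(np.round(r['point'],1),round(r['conf'],2)) for r in arm.landmark_of('scene',q)])
print([px('scene',(.5428,-.0505,z)) for z in(.1247,.1757,.2267)])
a=cv2.imread('pics/scene0.png')[235:300,305:360]
b=p[225:290,325:380,::-1]
cv2.imwrite('pics/g7.png',np.hstack([cv2.resize(x,(400,473),interpolation=cv2.INTER_NEAREST) for x in(a,b)]))
```

```text
gauge_tip [(array([265.6, 351.6]), 0.8)]
gauge_mid [(array([251.7, 352.5]), 0.73)]
[(np.float64(268.8640445429368), np.float64(352.9443564099318)), (np.float64(250.64732014213092), np.float64(353.14906662352007)), (np.float64(231.8623964226394), np.float64(353.36016196987583))]
```

View pics/g7.png

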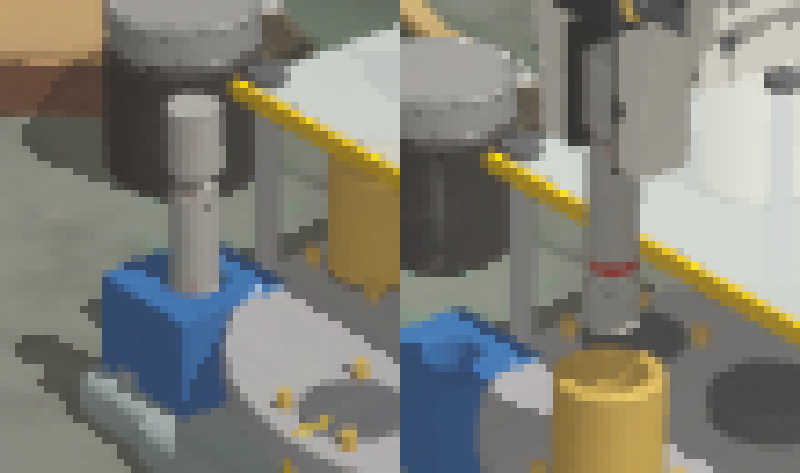

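{"api": "carry_out", "payload": {"targets": [[[0,0,0,0,-0.03,0.3,-1],[0,0,0,0,0,0.3,-1],[0,0,0,0,0,0.15,-1],[0,0,0,0,0,0.15,-1],[0,0,0,0,0,0.1,-1],[0,0,0,0,0,0.1,-1],[0,0,0,0,0,0,-1]]]}}

```text
t: 23.68
eef_pos: [0.5432, -0.0501, 0.3408]
ee_rot: [3.142, 0.0, -0.1]
force: [0.7, 0.5, -1.8]
width: 0.0205
```

{"api": "carry_out", "payload": {"targets": [[[0,0,0,0,0,0.2,-1],[0,0,0,0,0,0.25,-1],[0,0,0,0,0,0.25,-1],[0,0,0,0,0,0.25,-1],[0,0,0,0,0,0.2,-1],[0,0,0,0,0,0,-1],[0,0,0,0,0,0,-1]]]}}

```text
t: 24.55
eef_pos: [0.5434, -0.0501, 0.3123]
ee_rot: [-3.142, -0.0, -0.1]
force: [0.7, 1.2, -1.5]
width: 0.0206
```

Run:
```python
from seg import *
from go import go
go(.5692,.0571,.1143,-.0998)
p,d=snap('scene')
cv2.imwrite('pics/g8.png',cv2.resize(p[210:310,310:430,::-1],(720,600),interpolation=cv2.INTER_CUBIC))
```

```text
t 24.55 tcp [ 0.5434 -0.0501  0.3123] rot [-3.1416 -0.0003 -0.0998] F [ 0.6714  1.2288 -1.5286] w 0.0206 
 units now-frame [ 0.6001 -4.3676  1.5487] new-frame [ 0.6006 -4.3676  1.5485] turn [-0.     -0.0018 -0.0001]
```

View pics/g8.png

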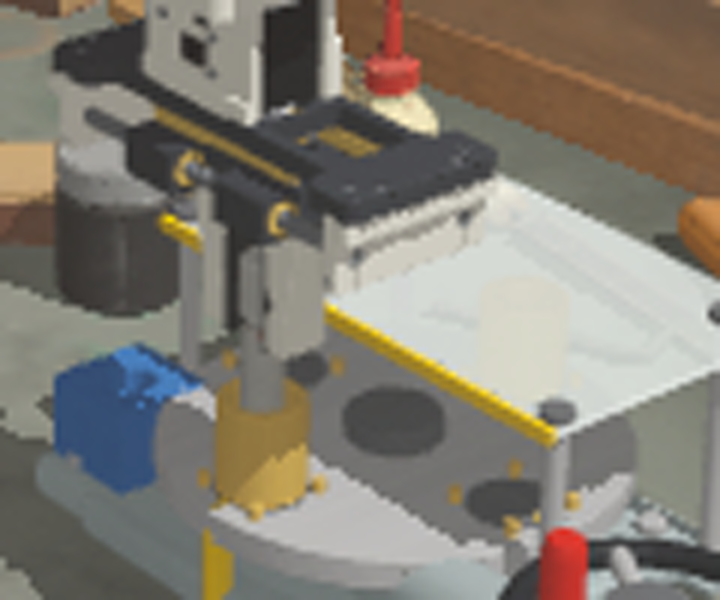

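{"api": "carry_out", "payload": {"targets": [[[0,0,0,0,0,-0.5,-1],[0,0,0,0,0,-0.8,-1],[0,0,0,0,0,-0.9,-1],[0,0,0,0.12,-0.87,0,-1],[0,0,0,0.12,-0.87,0,-1],[0,0,0,0.12,-0.87,0,-1],[0,0,0,0.12,-0.87,0,-1],[0,0,0,0.12,-0.88,0,-1],[0,0,0,0,0,0.7,-1],[0,0,0,0,0,0.7,-1],[0,0,0,0,0,0.7,-1],[0,0,0,0,0,0,-1]]]}}

```text
t: 26.1
eef_pos: [0.5688, 0.0575, 0.3132]
ee_rot: [3.14, 0.003, -0.1]
force: [-0.5, -0.6, -1.4]
width: 0.0204
```

```bash
python3 go.py .5692 .0571 .1143 -.0998
```

```text
t 26.1 tcp [0.5688 0.0575 0.3132] rot [ 3.1401  0.0029 -0.0996] F [-0.5213 -0.6235 -1.4202] w 0.0204 
 units now-frame [0.0229 0.0133 1.5833] new-frame [0.0183 0.0157 1.5833] turn [0.0105 0.0207 0.0018]
```

{"api": "carry_out", "payload": {"targets": [[[0,0,0,0.02,0.01,0,-1],[0,0,0,0,0,0.25,-1],[0,0,0,0,0,0.25,-1],[0,0,0,0,0,0.25,-1],[0,0,0,0,0,0.25,-1],[0,0,0,0,0,0.25,-1],[0,0,0,0,0,0.2,-1],[0,0,0,0,0,0,-1],[0,0,0,0,0,0,-1]]]}}

```text
t: 27.22
eef_pos: [0.5696, 0.0566, 0.2786]
ee_rot: [3.142, -0.0, -0.1]
force: [-0.4, -0.4, -1.9]
width: 0.0204
```

{"api": "carry_out", "payload": {"targets": [[[0,0,0,0,0,0.2,-1],[0,0,0,0,0,0,-1],[0,0,0,0,0,0,0],[0,0,0,0,0,0,0],[0,0,0,0,0,0,0],[0,0,0,0,0,-0.6,0],[0,0,0,0,0,-0.9,0],[0,0,0,0,0,-1,0],[0,0,0,-0.12,0.87,0,1],[0,0,0,-0.12,0.87,0,1],[0,0,0,-0.12,0.87,0,1],[0,0,0,-0.12,0.87,0,1],[0,0,0,-0.12,0.87,0,1],[0,0,0,0,0,0,1]]]}}

```text
t: 28.98
eef_pos: [0.5432, -0.052, 0.3358]
ee_rot: [3.141, 0.0, -0.102]
force: [-0.4, -0.0, 0.3]
width: 0.0874
```

Run:
```python
from seg import *
from go import go
go(.5430,-.0505,.090,-.0955)
p,d=snap('scene')
cv2.imwrite('pics/g9.png',cv2.resize(p[210:310,310:430,::-1],(720,600),interpolation=cv2.INTER_CUBIC))
```

```text
t 28.98 tcp [ 0.5432 -0.052   0.3358] rot [ 3.1414  0.0004 -0.102 ] F [-0.4441 -0.0281  0.3071] w 0.0874 
 units now-frame [-0.014  -0.0584  3.4596] new-frame [-0.015  -0.0579  3.4596] turn [ 0.0011  0.0028 -0.0466]
```

View pics/g9.png

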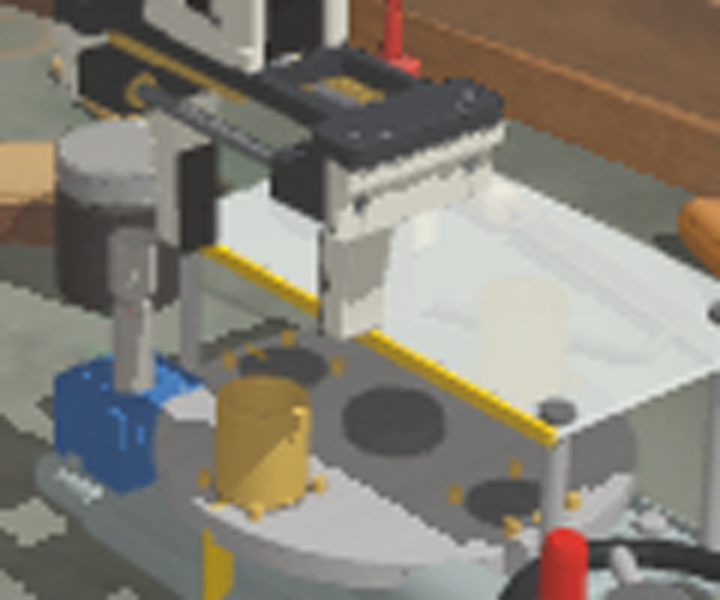

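{"api": "carry_out", "payload": {"targets": [[[0,0,-0.04,-0.01,-0.05,0.8,1],[0,0,0,0,0,0.8,1],[0,0,0,0,0,0.8,1],[0,0,0,0,0,0.5,1],[0,0,0,0,0,0.4,1],[0,0,0,0,0,0,1],[0,0,0,0,0,0,-1],[0,0,0,0,0,0,-1],[0,0,0,0,0,0,-1],[0,0,0,0,0,0,-1],[0,0,0,0,0,0,-1],[0,0,0,0,0,0,-1],[0,0,0,0,0,0,-1],[0,0,0,0,0,0,-1]]], "squeeze": 30}}

```text
t: 30.78
eef_pos: [0.5436, -0.0489, 0.2534]
ee_rot: [3.142, 0.0, -0.094]
force: [0.3, -0.5, 0.1]
width: 0.036
```

```bash
cat > tray.py <<'E'
from seg import *
def trays():
    out={}
    for c in('top','scene'):
        p,d=snap(c); C=cloud(c,d); H,S,V=hsv(p)
        inb=(C[...,2]>-.01)&(C[...,2]<.02)&(C[...,0]>.3)&(C[...,0]<.75)&(C[...,1]>.1)&(C[...,1]<.5)&(d>0)
        for nm,mk in dict(red=((H<6)|(H>174))&(S>170)&(V>60),green=(abs(H-68)<12)&(S>120)).items():
            m=nd.binary_opening(mk&inb)
            if m.sum()<50: continue
            l,n=nd.label(m);m=l==1+np.argmax(nd.sum(m,l,range(1,n+1)))
            print(c,nm,m.sum(),[np.round(x,4) for x in cv2.minAreaRect(np.float32(C[m][:,:2]))])
trays()
E
python3 tray.py; python3 go.py .4505 .308 .15 0.05
```

```text
top red 1211 [array([0.5754, 0.3118]), array([0.0739, 0.1704]), np.float64(4.9234)]
top green 1300 [array([0.4513, 0.3519]), array([0.0726, 0.1672]), np.float64(3.2242)]
scene red 730 [array([0.574 , 0.3094]), array([0.0835, 0.1773]), np.float64(6.3672)]
scene green 806 [array([0.45  , 0.3506]), array([0.0815, 0.1787]), np.float64(3.5033)]
t 30.88 tcp [ 0.5436 -0.0489  0.2534] rot [ 3.1415 -0.     -0.0943] F [ 0.2213 -1.3609  0.4921] w 0.0356 
 units now-frame [ -5.0528 -13.8613  -2.2347] new-frame [ -3.0073 -14.4439  -2.234 ] turn [ 0.0003 -0.     -1.0333]
```

Run:
```python
from seg import *
p,d=snap('scene')
cv2.imwrite('pics/g10.png',cv2.resize(p[210:310,310:430,::-1],(720,600),interpolation=cv2.INTER_CUBIC))
print(arm.get_state()['width'])
```

```text
0.0360968563070953
```

View pics/g10.png

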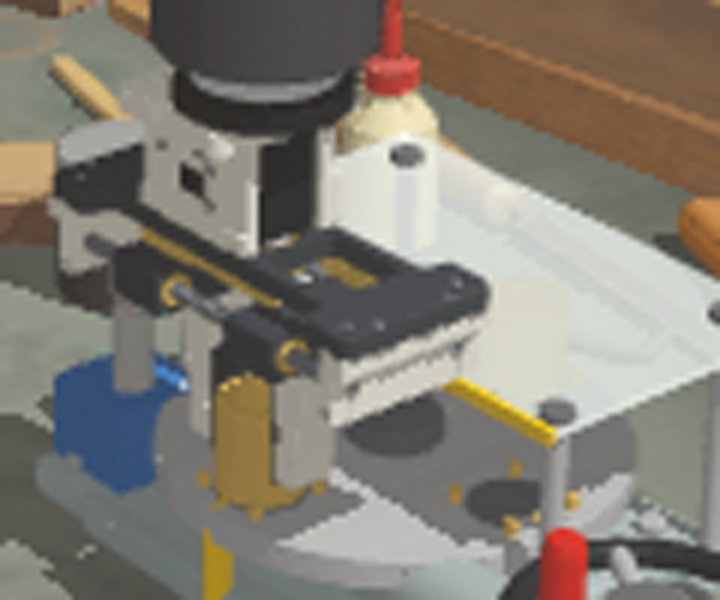

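{"api": "carry_out", "payload": {"targets": [[[0,0,0,0,0,-0.3,-1],[0,0,0,0,0,-0.6,-1],[0,0,0,0,0,-0.8,-1],[0,0,0,0,0,-0.9,-1],[0,0,0,0,0,-0.9,-1],[0,0,0,0,0,-0.5,-1]]]}}

```text
t: 31.68
eef_pos: [0.5438, -0.0488, 0.3555]
ee_rot: [-3.141, -0.002, -0.094]
force: [-0.3, 0.4, -1.7]
width: 0.0355
```

Run:
```python
from seg import *
from go import go
go(.4532,.305,.037)
p,d=snap('scene')
cv2.imwrite('pics/g11.png',cv2.resize(p[190:310,300:440,::-1],(700,600),interpolation=cv2.INTER_CUBIC))
```

```text
t 31.68 tcp [ 0.5438 -0.0488  0.3555] rot [-3.1408 -0.0024 -0.0941] F [-0.2789  0.4131 -1.6687] w 0.0355 
 units now-frame [ -4.9522 -13.7447   6.3682] new-frame [ -4.937  -13.7496   6.3693] turn [-0.0056 -0.0172  0.    ]
```

View pics/g11.png

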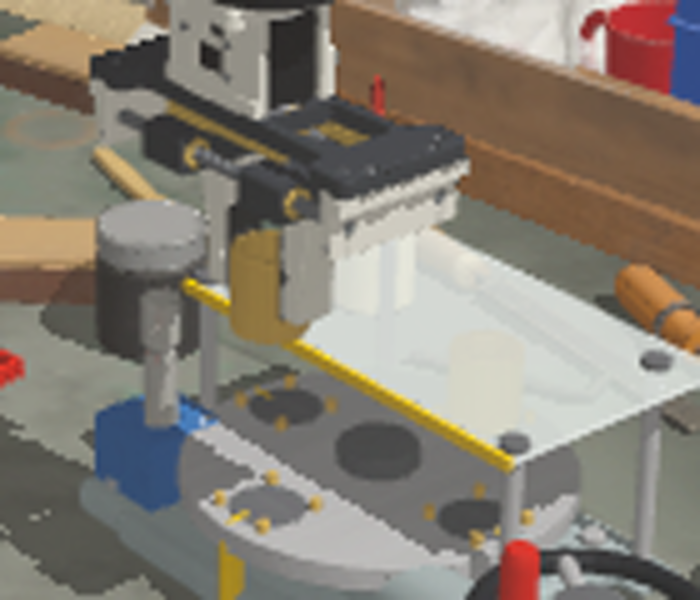

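{"api": "carry_out", "payload": {"targets": [[[0,0,0,-0.35,-0.98,0,-1],[0,0,0,-0.35,-0.98,0,-1],[0,0,0,-0.35,-0.98,0,-1],[0,0,0,-0.35,-0.98,0,-1],[0,0,0,-0.35,-0.98,0,-1],[0,0,0,-0.35,-0.98,0,-1],[0,0,0,-0.35,-0.98,0,-1],[0,0,0,-0.35,-0.98,0,-1],[0,0,0,-0.35,-0.98,0,-1],[0,0,0,-0.35,-0.98,0.5,-1],[0,0,0,-0.35,-0.98,0.8,-1],[0,0,0,-0.35,-0.98,0.8,-1],[0,0,0,-0.35,-0.98,0.8,-1],[0,0,0,-0.35,-0.98,0.8,-1],[0,0,0,0,0,0.8,-1],[0,0,0,0,0,0,-1]]]}}

```text
t: 33.72
eef_pos: [0.4533, 0.3037, 0.2391]
ee_rot: [3.138, 0.002, -0.094]
force: [0.4, -0.1, -1.7]
width: 0.0358
```

```bash
python3 go.py .4532 .305 .037; python3 tray.py
```

```text
t 33.73 tcp [0.4533 0.3037 0.2391] rot [ 3.1381  0.0024 -0.0941] F [ 0.3784 -0.1385 -1.7075] w 0.0358 
 units now-frame [-0.0033 -0.0555  1.7133] new-frame [-0.0075 -0.0495  1.7135] turn [0.0249 0.0174 0.    ]
top red 1109 [array([0.5755, 0.3121]), array([0.0733, 0.1724]), np.float64(4.6332)]
scene red 706 [array([0.5745, 0.3092]), array([0.0832, 0.1784]), np.float64(3.8887)]
scene green 790 [array([0.4494, 0.3512]), array([0.08  , 0.1785]), np.float64(3.912)]
```

{"api": "carry_out", "payload": {"targets": [[[0,0,0,0,-0.05,0.5,-1],[0,0,0,0,0,0.5,-1],[0,0,0,0,0,0.3,-1],[0,0,0,0,0,0.2,-1],[0,0,0,0,0,0.12,-1],[0,0,0,0,0,0,-1]]]}}

```text
t: 34.58
eef_pos: [0.4541, 0.3054, 0.2003]
ee_rot: [3.141, 0.0, -0.094]
force: [-0.2, 0.0, -1.8]
width: 0.0356
```

{"api": "carry_out", "payload": {"targets": [[[0,0,0,0,0,0.08,-1],[0,0,0,0,0,0.06,-1],[0,0,0,0,0,0,-1]]]}}

```text
t: 34.95
eef_pos: [0.4541, 0.3055, 0.1974]
ee_rot: [-3.141, -0.0, -0.094]
force: [-2.2, -1.8, 4.0]
width: 0.0359
```

Contact with the tray floor. I release to a modest opening, look, then rise.

{"api": "carry_out", "payload": {"targets": [[[0,0,0,0,0,0,0.25],[0,0,0,0,0,0,0.25],[0,0,0,0,0,0,0.25],[0,0,0,0,0,-0.4,0.25],[0,0,0,0,0,-0.8,0.25],[0,0,0,0,0,-1,0.25],[0,0,0,0,0,-1,0.25],[0,0,0,0,0,-1,0.4],[0,0,0,0,0,-1,0.4],[0,0,0,0,0,-1,0.4],[0,0,0,0,0,-0.9,0.4]]]}}

```text
t: 36.33
eef_pos: [0.454, 0.3052, 0.3762]
ee_rot: [-3.141, -0.001, -0.094]
force: [-0.5, -0.4, -0.6]
width: 0.0612
```

Run:
```python
from seg import *
from go import go
go(.504,-.2472,.130,-1.665)
p,d=snap('scene')
cv2.imwrite('pics/g12.png',cv2.resize(p[200:320,200:380,::-1],(800,533),interpolation=cv2.INTER_CUBIC))
```

```text
t 36.33 tcp [0.454  0.3052 0.3762] rot [-3.1407 -0.0006 -0.0942] F [-0.5028 -0.3933 -0.6309] w 0.0612 
 units now-frame [ 4.0688 21.813   3.4589] new-frame [21.81   -4.0705  3.4761] turn [-0.0087  0.0015 11.2498]
```

View pics/g12.png

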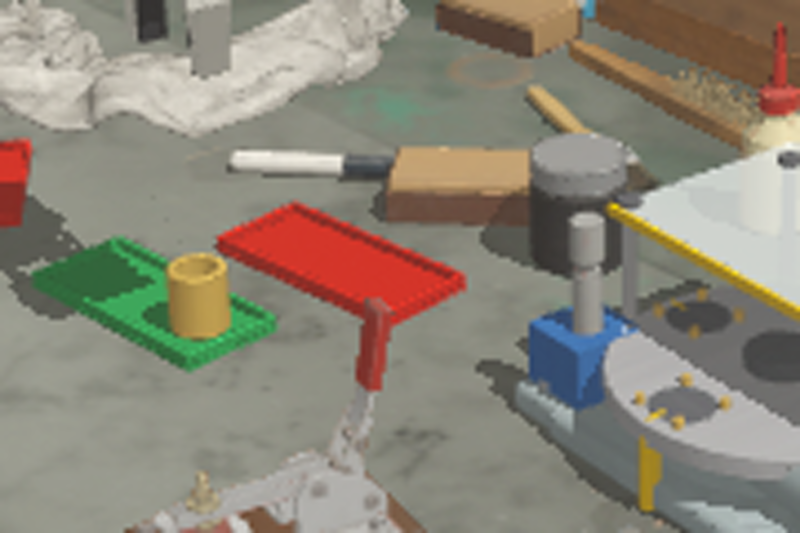

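{"api": "carry_out", "payload": {"targets": [[[0,0,0,0.2,1,0,0.4],[0,0,0,0.2,1,0,0.4],[0,0,0,0.2,1,0,0.4],[0,0,0,0.2,1,0,0.4],[0,0,0,0.2,1,0,0.4],[0,0,0,0.2,1,0,0.4],[0,0,0,0.2,1,0,0.4],[0,0,0,0.2,1,0,0.4],[0,0,0,0.2,1,0,0.4],[0,0,0,0.2,1,0,0.4],[0,0,0,0.2,1,0,0.4],[0,0,0,0.2,1,0,0.4],[0,0,0,0.2,1,0,0.4],[0,0,0,0.2,1,0,0.4],[0,0,0,0.2,1,0,0.4],[0,0,0,0.2,1,0,0.4],[0,0,0,0.2,1,0,0.4],[0,0,0,0.2,1,0,0.4],[0,0,0,0.2,1,0,0.4],[0,0,0,0.2,1,0,0.4]]]}}

```text
t: 38.88
eef_pos: [0.5053, -0.2037, 0.374]
ee_rot: [3.142, 0.001, -0.095]
force: [0.2, 0.6, 0.3]
width: 0.0616
```

{"api": "carry_out", "payload": {"targets": [[[0,0,0.94,0,0.9,0,0.4],[0,0,0.94,0,0.9,0,0.4],[0,0,0.94,0,0,0,0.4],[0,0,0.94,0,0,0,0.4],[0,0,0.94,0,0,0,0.4],[0,0,0.94,0,0,0,0.4],[0,0,0.94,0,0,0,0.4],[0,0,0.94,0,0,0,0.4],[0,0,0.94,0,0,0,0.4],[0,0,0.94,0,0,0,0.4],[0,0,0.94,0,0,0,0.4],[0,0,0.91,0,0,0,0.4],[0,0,0,0,0,0,0.4]]]}}

```text
t: 40.5
eef_pos: [0.4983, -0.2469, 0.3741]
ee_rot: [3.141, 0.0, -1.665]
force: [0.5, 0.5, -0.6]
width: 0.0611
```

```bash
python3 go.py .504 -.2472 .130 -1.665
```

```text
t 40.5 tcp [ 0.4983 -0.2469  0.3741] rot [ 3.1407  0.0001 -1.6651] F [ 0.5086  0.4692 -0.616 ] w 0.0611 
 units now-frame [-0.0089 -0.2305  3.3919] new-frame [-0.0091 -0.2275  3.3921] turn [ 0.0064  0.0006 -0.0011]
```

{"api": "carry_out", "payload": {"targets": [[[0,0,0,0,-0.23,0,0.4],[0,0,0,0,0,0.8,0.4],[0,0,0,0,0,0.9,0.4],[0,0,0,0,0,0.9,0.4],[0,0,0,0,0,0.8,0.4],[0,0,0,0,0,0,0.4],[0,0,0,0,0,0,-1],[0,0,0,0,0,0,-1],[0,0,0,0,0,0,-1],[0,0,0,0,0,0,-1],[0,0,0,0,0,0,-1],[0,0,0,0,0,0,-1],[0,0,0,0,0,0,-1],[0,0,0,0,0,0,-1]]], "squeeze": 25}}

```text
t: 42.25
eef_pos: [0.5045, -0.2467, 0.2895]
ee_rot: [3.14, 0.0, -1.665]
force: [-3.6, 1.0, 6.1]
width: 0.017
```

{"api": "carry_out", "payload": {"targets": [[[0,0,0,-0.57,-0.09,0,-1],[0,0,0,-0.51,-0.26,0,-1],[0,0,0,-0.41,-0.41,0,-1],[0,0,0,-0.26,-0.51,0,-1],[0,0,0,-0.09,-0.57,0,-1],[0,0,0,0.09,-0.57,0,-1],[0,0,0,0.26,-0.51,0,-1],[0,0,0,0.41,-0.41,0,-1],[0,0,0,0.51,-0.26,0,-1],[0,0,0,0.57,-0.09,0,-1],[0,0,0,0.57,0.09,0,-1],[0,0,0,0.51,0.26,0,-1],[0,0,0,0.41,0.41,0,-1],[0,0,0,0.26,0.51,0,-1],[0,0,0,0.09,0.57,0,-1],[0,0,0,-0.09,0.57,0,-1],[0,0,0,-0.26,0.51,0,-1],[0,0,0,-0.41,0.41,0,-1],[0,0,0,-0.51,0.26,0,-1],[0,0,0,-0.57,0.09,0,-1]]]}}

```text
t: 44.75
eef_pos: [0.5042, -0.2469, 0.2896]
ee_rot: [3.141, -0.001, -1.665]
force: [0.4, -3.2, 1.0]
width: 0.017
```

{"api": "carry_out", "payload": {"targets": [[[0,0,0,-0.57,-0.09,0,-1],[0,0,0,-0.51,-0.26,0,-1],[0,0,0,-0.41,-0.41,0,-1],[0,0,0,-0.26,-0.51,0,-1],[0,0,0,-0.09,-0.57,0,-1],[0,0,0,0.09,-0.57,0,-1],[0,0,0,0.26,-0.51,0,-1],[0,0,0,0.41,-0.41,0,-1],[0,0,0,0.51,-0.26,0,-1],[0,0,0,0.57,-0.09,0,-1],[0,0,0,0.57,0.09,0,-1],[0,0,0,0.51,0.26,0,-1],[0,0,0,0.41,0.41,0,-1],[0,0,0,0.26,0.51,0,-1],[0,0,0,0.09,0.57,0,-1],[0,0,0,-0.09,0.57,0,-1],[0,0,0,-0.26,0.51,0,-1],[0,0,0,-0.41,0.41,0,-1],[0,0,0,-0.51,0.26,0,-1],[0,0,0,-0.57,0.09,0,-1]]]}}

```text
t: 47.25
eef_pos: [0.5043, -0.2468, 0.2896]
ee_rot: [3.14, -0.001, -1.665]
force: [1.2, -3.7, 3.5]
width: 0.0173
```

Run:
```python
from seg import *
from go import go
go(.504,-.2472,.130,-1.665)
p,d=snap('scene')
cv2.imwrite('pics/g13.png',cv2.resize(p[210:350,310:480,::-1],(728,600),interpolation=cv2.INTER_CUBIC))
```

```text
t 47.25 tcp [ 0.5043 -0.2468  0.2896] rot [ 3.1402 -0.0009 -1.6654] F [ 1.1655 -3.7354  3.5304] w 0.0173 
 units now-frame [0.0167 0.0104 0.0108] new-frame [0.0167 0.0104 0.0107] turn [ 0.0099 -0.0063 -0.003 ]
```

View pics/g13.png

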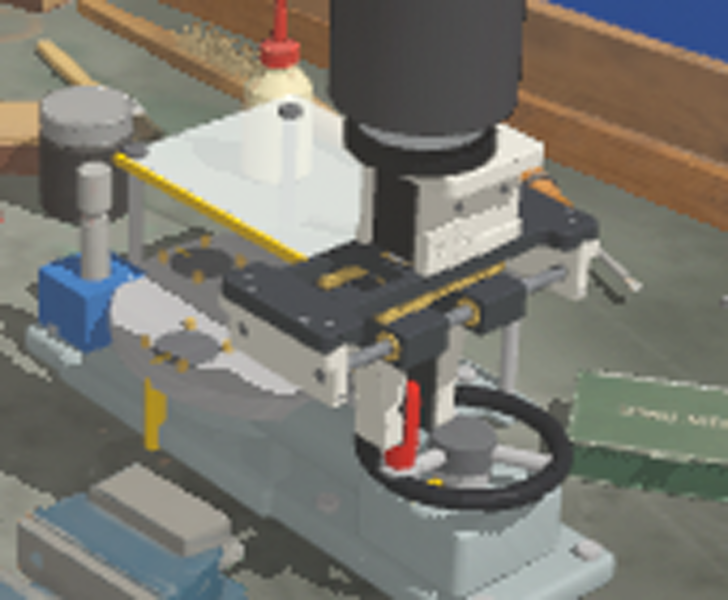

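Pocket 2 is at the front, and it is empty (dowels with bare disc at 185,345 in the crop). I dwell briefly, then index on to pocket 3.

{"api": "carry_out", "payload": {"targets": [[[0,0,0,0,0,0,-1],[0,0,0,0,0,0,-1],[0,0,0,0,0,0,-1],[0,0,0,0,0,0,-1]]]}}

```text
t: 47.8
eef_pos: [0.5046, -0.2464, 0.2895]
ee_rot: [3.14, 0.001, -1.665]
force: [-5.5, 4.3, 9.5]
width: 0.0173
```

{"api": "carry_out", "payload": {"targets": [[[0,0,0,-0.57,-0.09,0,-1],[0,0,0,-0.51,-0.26,0,-1],[0,0,0,-0.41,-0.41,0,-1],[0,0,0,-0.26,-0.51,0,-1],[0,0,0,-0.09,-0.57,0,-1],[0,0,0,0.09,-0.57,0,-1],[0,0,0,0.26,-0.51,0,-1],[0,0,0,0.41,-0.41,0,-1],[0,0,0,0.51,-0.26,0,-1],[0,0,0,0.57,-0.09,0,-1],[0,0,0,0.57,0.09,0,-1],[0,0,0,0.51,0.26,0,-1],[0,0,0,0.41,0.41,0,-1],[0,0,0,0.26,0.51,0,-1],[0,0,0,0.09,0.57,0,-1],[0,0,0,-0.09,0.57,0,-1],[0,0,0,-0.26,0.51,0,-1],[0,0,0,-0.41,0.41,0,-1],[0,0,0,-0.51,0.26,0,-1],[0,0,0,-0.57,0.09,0,-1]]]}}

```text
t: 50.3
eef_pos: [0.5043, -0.247, 0.2896]
ee_rot: [3.14, -0.001, -1.665]
force: [0.3, -3.5, 3.1]
width: 0.0171
```

{"api": "carry_out", "payload": {"targets": [[[0,0,0,-0.57,-0.09,0,-1],[0,0,0,-0.51,-0.26,0,-1],[0,0,0,-0.41,-0.41,0,-1],[0,0,0,-0.26,-0.51,0,-1],[0,0,0,-0.09,-0.57,0,-1],[0,0,0,0.09,-0.57,0,-1],[0,0,0,0.26,-0.51,0,-1],[0,0,0,0.41,-0.41,0,-1],[0,0,0,0.51,-0.26,0,-1],[0,0,0,0.57,-0.09,0,-1],[0,0,0,0.57,0.09,0,-1],[0,0,0,0.51,0.26,0,-1],[0,0,0,0.41,0.41,0,-1],[0,0,0,0.26,0.51,0,-1],[0,0,0,0.09,0.57,0,-1],[0,0,0,-0.09,0.57,0,-1],[0,0,0,-0.26,0.51,0,-1],[0,0,0,-0.41,0.41,0,-1],[0,0,0,-0.51,0.26,0,-1],[0,0,0,-0.57,0.09,0,-1]]]}}

```text
t: 52.8
eef_pos: [0.5044, -0.2468, 0.2895]
ee_rot: [3.14, -0.001, -1.666]
force: [-0.3, -3.8, 4.1]
width: 0.0175
```

{"api": "carry_out", "payload": {"targets": [[[0,0,0,0,0,0,-1],[0,0,0,0,0,0,0],[0,0,0,0,0,0,0],[0,0,0,0,0,0,0],[0,0,0,0,0,-0.8,0.4],[0,0,0,0,0,-0.9,0.4],[0,0,-0.94,0,0,-0.9,0.4],[0,0,-0.94,0,0,-0.9,0.4],[0,0,-0.94,0,0,-0.5,0.4],[0,0,-0.94,0,0,0,0.4],[0,0,-0.94,0,0,0,0.4],[0,0,-0.94,0,0,0,0.4],[0,0,-0.94,0,0,0,0.4],[0,0,-0.94,0,0,0,0.4],[0,0,-0.94,0,0,0,0.4],[0,0,-0.94,0,0,0,0.4],[0,0,-0.94,0,0,0,0.4],[0,0,-0.91,0,0,0,0.4]]]}}

```text
t: 55.05
eef_pos: [0.5051, -0.2467, 0.389]
ee_rot: [-3.141, 0.001, -0.09]
force: [0.3, -1.3, 0.1]
width: 0.0615
```

Run:
```python
from seg import *
from go import go
p,d=snap('scene')
cv2.imwrite('pics/g14.png',cv2.resize(p[230:350,310:480,::-1],(800,565),interpolation=cv2.INTER_CUBIC))
C=cloud('scene',d);H,S,V=hsv(p)
X,Y,Z=C[...,0],C[...,1],C[...,2]
m=((H<6)|(H>174))&(S>170)&(V>90)&(np.hypot(X-.5,Y+.25)<.06)
print('grip',np.median(C[m],0),np.argwhere(m).mean(0), 'was 308.5 403.7')
p,d=snap('top')
cv2.imwrite('pics/g15.png',cv2.resize(p[215:305,330:490,::-1],(800,450),interpolation=cv2.INTER_CUBIC))
C=cloud('top',d)
X,Y,Z=C[...,0],C[...,1],C[...,2]
m=(np.hypot(X-.566,Y-.0575)<.017)&(Z>.12)&(Z<.145);print('gauge',m.sum(),C[m].mean(0),(C[m].max(0)+C[m].min(0))/2)
m=(np.hypot(X-.543,Y+.051)<.03)&(Z>.09)&(Z<.12);print('bush',m.sum(),C[m].mean(0),(C[m].max(0)+C[m].min(0))/2)
go(.5692,.0571,.1143,-.0955)
```

```text
grip [ 0.4987 -0.2497  0.1222] [307.7231 402.9538] was 308.5 403.7
gauge 49 [0.5694 0.0559 0.1325] [0.5696 0.0558 0.1305]
bush 127 [ 0.5429 -0.0496  0.1049] [ 0.5426 -0.0505  0.1007]
t 55.15 tcp [ 0.5051 -0.2467  0.3891] rot [-3.1414  0.0005 -0.093 ] F [-0.0507  0.1041 -0.0728] w 0.0616 
 units now-frame [  1.4246 -12.3369   4.6205] new-frame [  1.3917 -12.3411   4.6192] turn [-0.0012  0.0037  0.0177]
```

View pics/g14.png

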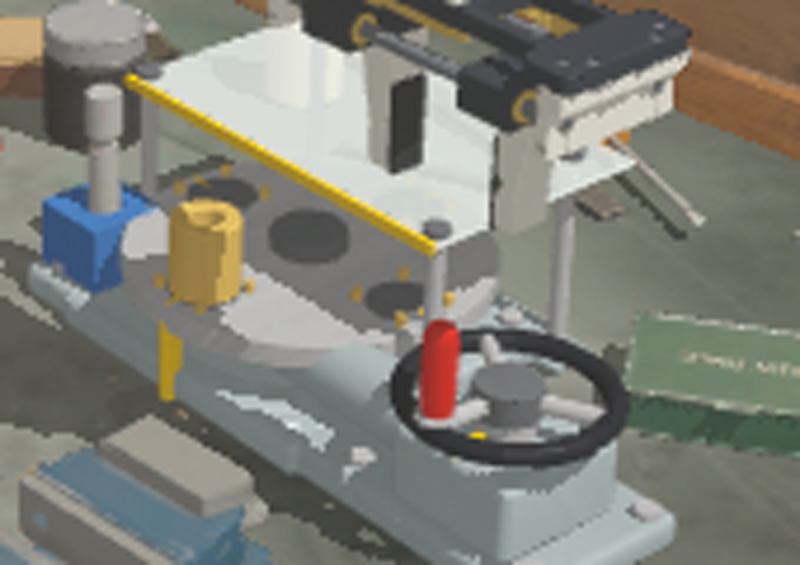

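View pics/g15.png

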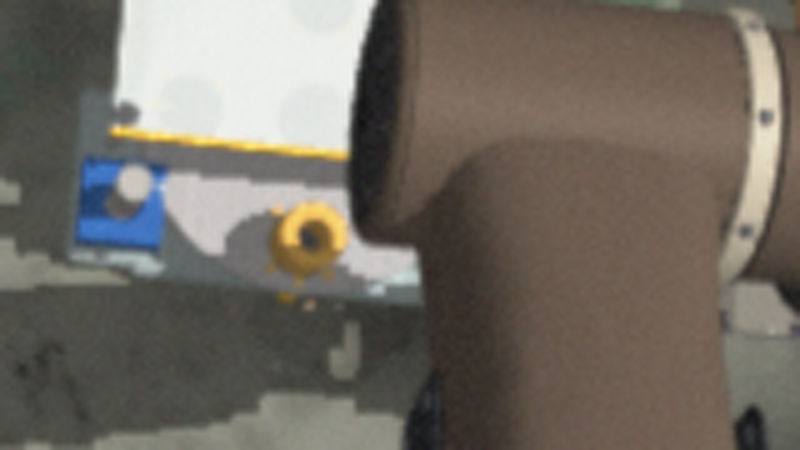

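{"api": "carry_out", "payload": {"targets": [[[0,0,0.02,0.11,-0.95,0,0.4],[0,0,0,0.11,-0.95,0,0.4],[0,0,0,0.11,-0.95,0,0.4],[0,0,0,0.11,-0.95,0,0.4],[0,0,0,0.11,-0.95,0,0.4],[0,0,0,0.11,-0.95,0,0.4],[0,0,0,0.11,-0.95,0,0.4],[0,0,0,0.11,-0.95,0,0.4],[0,0,0,0.11,-0.95,0,0.4],[0,0,0,0.11,-0.95,0,0.4],[0,0,0,0.11,-0.95,0,0.4],[0,0,0,0.11,-0.95,0,0.4],[0,0,0,0.11,-0.95,0,0.4],[0,0,0,0,0,0.9,0.4],[0,0,0,0,0,0.9,0.4],[0,0,0,0,0,0,0.4]]]}}

```text
t: 57.15
eef_pos: [0.5702, 0.0576, 0.3427]
ee_rot: [3.14, 0.003, -0.098]
force: [0.3, 0.4, 0.3]
width: 0.0612
```

```bash
python3 go.py .5694 .0562 .1143 -.0955
```

```text
t 57.15 tcp [0.5702 0.0576 0.3427] rot [ 3.14    0.0033 -0.0977] F [0.2693 0.4086 0.2774] w 0.0612 
 units now-frame [-0.0169  0.0541  2.766 ] new-frame [-0.0262  0.0584  2.7658] turn [ 0.0112  0.0238 -0.0156]
```

{"api": "carry_out", "payload": {"targets": [[[0,0,0,-0.03,0.06,0.9,0.4],[0,0,0,0,0,0.95,0.4],[0,0,0,0,0,0.95,0.4],[0,0,0,0,0,0,0.4],[0,0,0,0,0,0,-1],[0,0,0,0,0,0,-1],[0,0,0,0,0,0,-1],[0,0,0,0,0,0,-1],[0,0,0,0,0,0,-1],[0,0,0,0,0,0,-1],[0,0,0,0,0,0,-1]]], "squeeze": 30}}

```text
t: 58.52
eef_pos: [0.5699, 0.0561, 0.2746]
ee_rot: [-3.141, -0.001, -0.097]
force: [-0.9, 3.9, 2.3]
width: 0.0203
```

```bash
python3 go.py .5432 -.0508 .2 -.0955
```

```text
t 58.52 tcp [0.5699 0.0561 0.2746] rot [-3.1409 -0.0006 -0.0969] F [-0.8639  3.9481  2.3049] w 0.0203 
 units now-frame [-0.6454  4.358  -3.3895] new-frame [-0.6536  4.3593 -3.3863] turn [-0.0047 -0.0044 -0.0101]
```

{"api": "carry_out", "payload": {"targets": [[[0,0,0,0,0,-0.6,-1],[0,0,0,0,0,-0.8,-1],[0,0,0,0,0,-0.8,-1],[0,0,0,0,0,-0.8,-1],[0,0,0,0,0,-0.8,-1],[0,0,0,-0.13,0.87,0,-1],[0,0,0,-0.13,0.87,0,-1],[0,0,0,-0.13,0.87,0,-1],[0,0,0,-0.13,0.87,0,-1],[0,0,0,-0.13,0.87,0,-1],[0,0,0,0,0,0,-1],[0,0,0,0,0,0.3,-1],[0,0,0,0,0,0.2,-1],[0,0,0,0,0,0,-1]]]}}

```text
t: 60.28
eef_pos: [0.5429, -0.0505, 0.3561]
ee_rot: [3.141, 0.001, -0.096]
force: [-0.0, -0.5, -2.3]
width: 0.0206
```

Run:
```python
from seg import *
from go import go
go(.5433,-.0502,.3556-.1593-.0055,-.0969)
p,d=snap('scene')
cv2.imwrite('pics/g16.png',cv2.resize(p[210:310,310:430,::-1],(720,600),interpolation=cv2.INTER_CUBIC))
```

```text
t 60.27 tcp [ 0.5429 -0.0505  0.3561] rot [ 3.1412  0.0014 -0.0964] F [-0.0091 -0.5026 -2.2509] w 0.0206 
 units now-frame [ 0.0139 -0.0138  0.2395] new-frame [ 0.0136 -0.0137  0.2395] turn [0.0029 0.0099 0.0035]
```

View pics/g16.png

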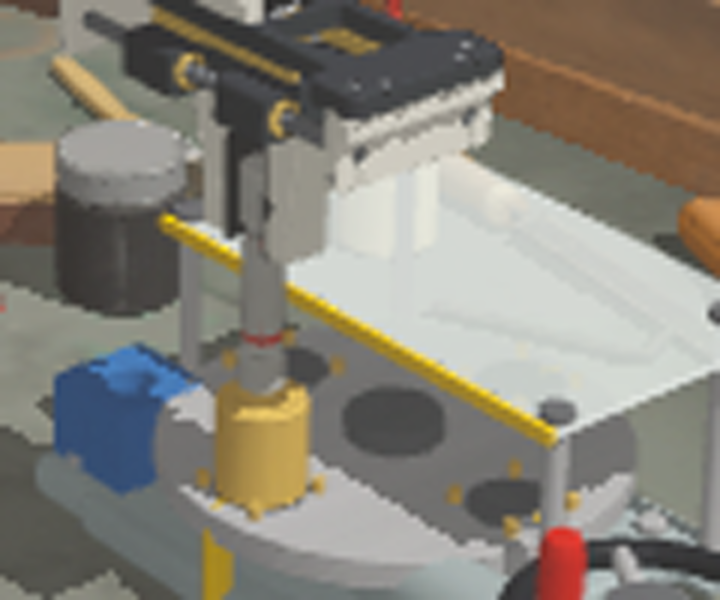

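{"api": "carry_out", "payload": {"targets": [[[0,0,0,0.01,-0.01,0.1,-1],[0,0,0,0,0,0.1,-1],[0,0,0,0,0,0.08,-1],[0,0,0,0,0,0,-1]]]}}

```text
t: 60.82
eef_pos: [0.5433, -0.0507, 0.3498]
ee_rot: [3.142, 0.0, -0.097]
force: [0.4, -0.3, -1.6]
width: 0.0203
```

{"api": "carry_out", "payload": {"targets": [[[0,0,0,0,-0.01,0.05,-1],[0,0,0,0,0,0.05,-1],[0,0,0,0,0,0.0,-1]]]}}

```text
t: 61.2
eef_pos: [0.5437, -0.0506, 0.3495]
ee_rot: [3.141, -0.003, -0.096]
force: [-2.8, 0.7, 11.0]
width: 0.0208
```

{"api": "carry_out", "payload": {"targets": [[[0,0,0,0,0,0.02,-1],[0,0,0,0,0,0,-1],[0,0,0,0,0,-0.4,-1],[0,0,0,0,0,-0.5,-1],[0,0,0,0,0,0,-1]]]}}

```text
t: 61.82
eef_pos: [0.5436, -0.0504, 0.3706]
ee_rot: [-3.141, -0.002, -0.097]
force: [-0.6, 0.5, -2.6]
width: 0.0206
```

Run:
```python
from seg import *
from go import go
go(.5699,.0566,.2746-.1593,-.0969)
p,d=snap('scene')
cv2.imwrite('pics/g17.png',cv2.resize(p[210:310,310:430,::-1],(720,600),interpolation=cv2.INTER_CUBIC))
```

```text
t 61.83 tcp [ 0.5436 -0.0504  0.3706] rot [-3.141  -0.0021 -0.097 ] F [-0.6253  0.5165 -2.6224] w 0.0206 
 units now-frame [ 0.6225 -4.3592  3.8441] new-frame [ 0.631  -4.3613  3.8403] turn [-0.0041 -0.0149 -0.0008]
```

View pics/g17.png

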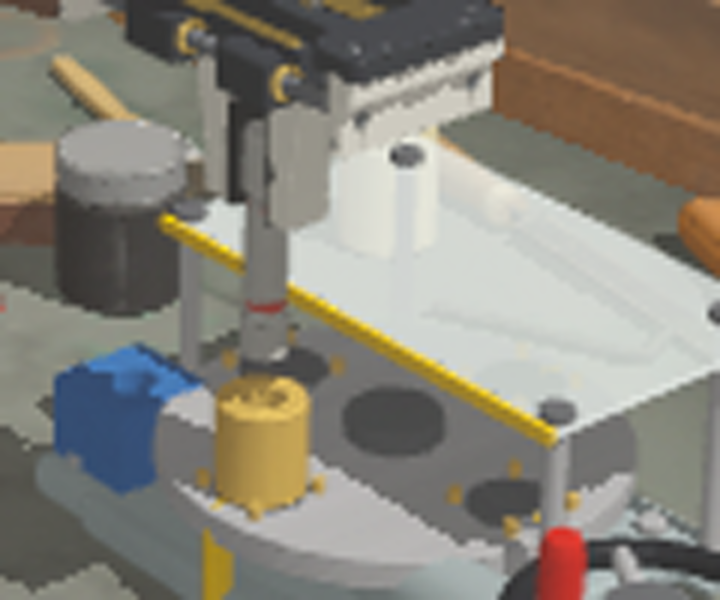

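The gauge is still straight in the grip and stopped at the mouth of bush 3, which has a narrow bore and so goes to red. Back to the holder.

{"api": "carry_out", "payload": {"targets": [[[0,0,0,0.12,-0.87,0,-1],[0,0,0,0.12,-0.87,0,-1],[0,0,0,0.13,-0.87,0,-1],[0,0,0,0.13,-0.87,0,-1],[0,0,0,0.13,-0.88,0,-1],[0,0,0,0,0,0.7,-1],[0,0,0,0,0,0.8,-1],[0,0,0,0,0,0.7,-1],[0,0,0,0,0,0,-1]]]}}

```text
t: 63.0
eef_pos: [0.5693, 0.0572, 0.3131]
ee_rot: [3.14, 0.003, -0.097]
force: [0.8, 0.2, -1.0]
width: 0.0203
```

```bash
python3 go.py .5699 .0566 .1153 -.0969
```

```text
t 63.0 tcp [0.5693 0.0572 0.3131] rot [ 3.1402  0.0027 -0.0968] F [ 0.7551  0.2073 -0.9903] w 0.0203 
 units now-frame [0.0314 0.0177 1.5383] new-frame [0.0273 0.0198 1.5384] turn [0.0098 0.0191 0.0009]
```

{"api": "carry_out", "payload": {"targets": [[[0,0,0,0.01,0.01,0,-1],[0,0,0,0,0,0.25,-1],[0,0,0,0,0,0.25,-1],[0,0,0,0,0,0.25,-1],[0,0,0,0,0,0.25,-1],[0,0,0,0,0,0.25,-1],[0,0,0,0,0,0.2,-1],[0,0,0,0,0,0,-1],[0,0,0,0,0,0,-1]]]}}

```text
t: 64.12
eef_pos: [0.5697, 0.0563, 0.278]
ee_rot: [-3.142, 0.0, -0.097]
force: [0.4, 1.4, -3.4]
width: 0.0206
```

{"api": "carry_out", "payload": {"targets": [[[0,0,0,0,0,0.1,-1],[0,0,0,0,0,0,-1],[0,0,0,0,0,0,0],[0,0,0,0,0,0,0],[0,0,0,0,0,0,0],[0,0,0,0,0,-0.6,0],[0,0,0,0,0,-0.9,0],[0,0,0,0,0,-1,0],[0,0,0,-0.12,0.87,0,1],[0,0,0,-0.12,0.87,0,1],[0,0,0,-0.12,0.86,0,1],[0,0,0,-0.12,0.86,0,1],[0,0,0,-0.12,0.86,0,1],[0,0,0,0,0,0,1]]]}}

```text
t: 65.88
eef_pos: [0.5438, -0.0516, 0.338]
ee_rot: [3.141, 0.0, -0.099]
force: [-0.3, 0.3, -0.4]
width: 0.0871
```

Run:
```python
from seg import *
from go import go
go(.5433,-.0495,.093,-.0955)
p,d=snap('scene')
cv2.imwrite('pics/g18.png',cv2.resize(p[210:310,310:430,::-1],(720,600),interpolation=cv2.INTER_CUBIC))
```

```text
t 65.88 tcp [ 0.5438 -0.0516  0.338 ] rot [ 3.1414  0.0004 -0.0992] F [-0.29    0.2809 -0.4053] w 0.0871 
 units now-frame [-0.0278 -0.0818  3.4292] new-frame [-0.029  -0.0814  3.4292] turn [ 0.0012  0.0031 -0.0263]
```

View pics/g18.png

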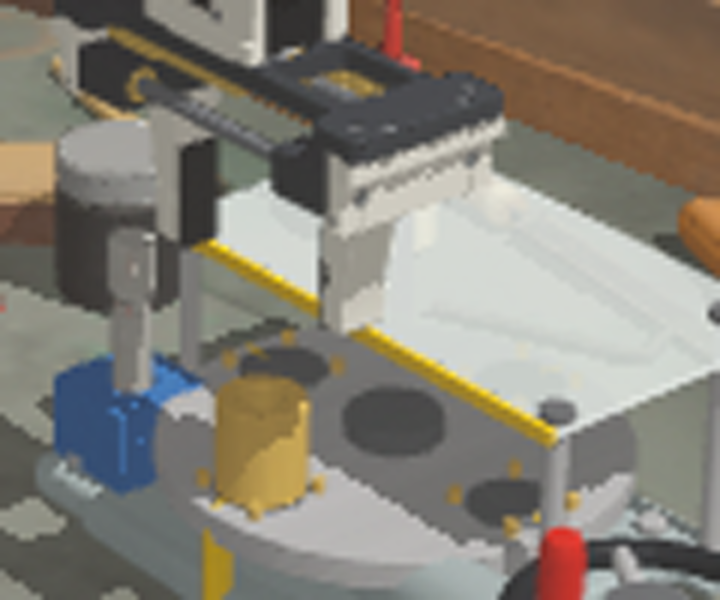

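{"api": "carry_out", "payload": {"targets": [[[0,0,-0.03,-0.02,-0.07,0.8,1],[0,0,0,0,0,0.8,1],[0,0,0,0,0,0.8,1],[0,0,0,0,0,0.5,1],[0,0,0,0,0,0.45,1],[0,0,0,0,0,0,1],[0,0,0,0,0,0,-1],[0,0,0,0,0,0,-1],[0,0,0,0,0,0,-1],[0,0,0,0,0,0,-1],[0,0,0,0,0,0,-1],[0,0,0,0,0,0,-1],[0,0,0,0,0,0,-1],[0,0,0,0,0,0,-1]]], "squeeze": 30}}

```text
t: 67.68
eef_pos: [0.544, -0.048, 0.2545]
ee_rot: [3.141, -0.0, -0.093]
force: [0.1, -0.2, 1.6]
width: 0.0357
```

{"api": "carry_out", "payload": {"targets": [[[0,0,0,0,0,0,-1],[0,0,0,0,0,-0.3,-1],[0,0,0,0,0,-0.6,-1],[0,0,0,0,0,-0.8,-1],[0,0,0,0,0,-0.9,-1],[0,0,0,0,0,-0.9,-1],[0,0,0,0,0,-0.6,-1]]]}}

```text
t: 68.55
eef_pos: [0.5441, -0.048, 0.359]
ee_rot: [-3.141, -0.002, -0.093]
force: [0.7, 0.5, -1.7]
width: 0.0359
```

```bash
python3 tray.py
python3 - <<'E'
from seg import *
from go import go
go(.575,.31,.037)
p,d=snap('top')
cv2.imwrite('pics/g19.png',cv2.resize(p[190:320,150:400,::-1],(800,416),interpolation=cv2.INTER_CUBIC))
p,d=snap('scene')
cv2.imwrite('pics/g20.png',cv2.resize(p[190:310,210:400,::-1],(800,505),interpolation=cv2.INTER_CUBIC))
E
```

```text
top red 1172 [array([0.5996, 0.3148]), array([0.0744, 0.1698]), np.float64(4.3913)]
top green 1110 [array([0.4513, 0.3523]), array([0.073 , 0.1677]), np.float64(2.7276)]
scene red 748 [array([0.5997, 0.3125]), array([0.0852, 0.1788]), np.float64(4.439)]
scene green 601 [array([0.4494, 0.3517]), array([0.0794, 0.1781]), np.float64(3.3997)]
t 68.65 tcp [ 0.5444 -0.0479  0.3591] rot [-3.1406 -0.0034 -0.0926] F [ 1.0937  0.37   -2.8592] w 0.0355 
 units now-frame [ -0.1281 -14.361    6.525 ] new-frame [ -0.1056 -14.3675   6.511 ] turn [-0.0071 -0.0247  0.    ]
```

View pics/g19.png

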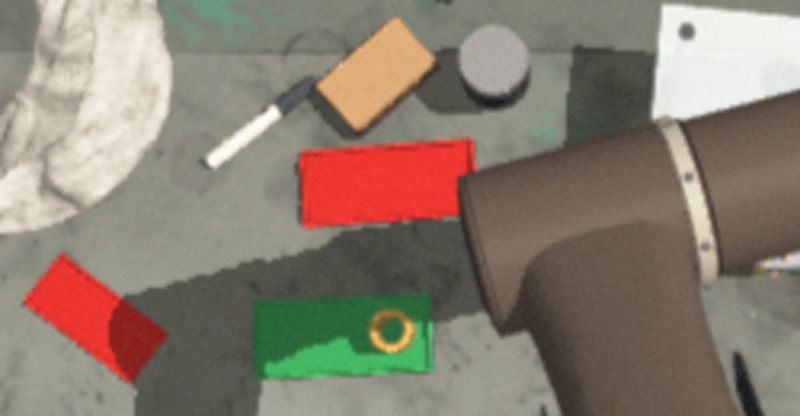

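View pics/g20.png

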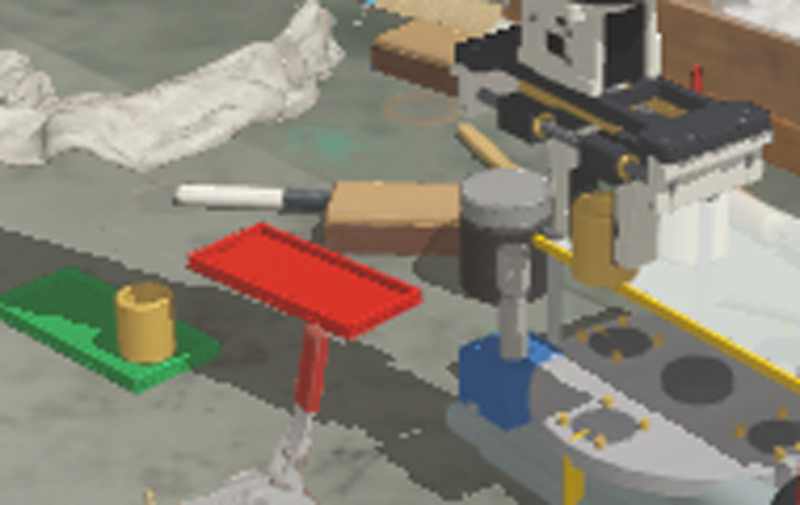

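{"api": "carry_out", "payload": {"targets": [[[0,0,0,0.03,-0.96,0,-1],[0,0,0,0.03,-0.96,0,-1],[0,0,0,0.03,-0.96,0,-1],[0,0,0,0.03,-0.96,0,-1],[0,0,0,0.03,-0.96,0,-1],[0,0,0,0.03,-0.96,0,-1],[0,0,0,0.03,-0.96,0,-1],[0,0,0,0.03,-0.96,0,-1],[0,0,0,0.03,-0.96,0,-1],[0,0,0,0.03,-0.96,0,-1],[0,0,0,0.03,-0.96,0,-1],[0,0,0,0.03,-0.96,0,-1],[0,0,0,0.03,-0.96,0.5,-1],[0,0,0,0.03,-0.96,0.8,-1],[0,0,0,0.03,-0.96,0.8,-1],[0,0,0,0.03,-0.96,0.8,-1],[0,0,0,0.03,-0.96,0.8,-1],[0,0,0,0,0,0.9,-1],[0,0,0,0,0,0,-1]]]}}

```text
t: 71.12
eef_pos: [0.5935, 0.3571, 0.2379]
ee_rot: [3.137, 0.004, -0.093]
force: [1.0, 0.8, -1.5]
width: 0.0357
```

```bash
python3 go.py .5962 .3594 .037; python3 tray.py
```

```text
t 71.12 tcp [0.5935 0.3571 0.2379] rot [ 3.137   0.0043 -0.0929] F [ 1.0027  0.8409 -1.5233] w 0.0357 
 units now-frame [ 0.1055 -0.1091  1.6618] new-frame [ 0.0982 -0.1014  1.6627] turn [0.0332 0.0311 0.0001]
top red 307 [array([0.6046, 0.2514]), array([0.0734, 0.0451]), np.float64(1.5267)]
top green 1138 [array([0.4511, 0.3546]), array([0.0726, 0.1727]), np.float64(3.2494)]
scene red 745 [array([0.5996, 0.3129]), array([0.0837, 0.1819]), np.float64(4.2725)]
scene green 608 [array([0.449 , 0.3513]), array([0.0805, 0.1784]), np.float64(3.579)]
```

{"api": "carry_out", "payload": {"targets": [[[0,0,0,0.1,-0.1,0.5,-1],[0,0,0,0,0,0.5,-1],[0,0,0,0,0,0.3,-1],[0,0,0,0,0,0.15,-1],[0,0,0,0,0,0.08,-1],[0,0,0,0,0,0,-1]]]}}

```text
t: 71.97
eef_pos: [0.5973, 0.3594, 0.2038]
ee_rot: [-3.141, -0.0, -0.093]
force: [0.1, 0.0, -1.7]
width: 0.036
```

{"api": "carry_out", "payload": {"targets": [[[0,0,0,0,0,0.1,-1],[0,0,0,0,0,0.06,-1],[0,0,0,0,0,0.04,-1],[0,0,0,0,0,0,-1]]]}}

```text
t: 72.47
eef_pos: [0.5973, 0.3594, 0.1987]
ee_rot: [-3.142, -0.0, -0.093]
force: [0.2, -0.8, -2.2]
width: 0.0356
```

{"api": "carry_out", "payload": {"targets": [[[0,0,0,0,0,0.05,-1],[0,0,0,0,0,0.03,-1],[0,0,0,0,0,0,-1]]]}}

```text
t: 72.85
eef_pos: [0.5973, 0.3594, 0.1985]
ee_rot: [-3.141, -0.001, -0.092]
force: [-3.8, -1.4, 10.3]
width: 0.0355
```

On the floor. Release and rise, then check everything.

{"api": "carry_out", "payload": {"targets": [[[0,0,0,0,0,-0.03,-1],[0,0,0,0,0,0,0.25],[0,0,0,0,0,0,0.25],[0,0,0,0,0,0,0.25],[0,0,0,0,0,-0.4,0.25],[0,0,0,0,0,-0.8,0.25],[0,0,0,0,0,-1,0.25],[0,0,0,0,0,-1,0.25],[0,0,0,0,0,-1,0.4],[0,0,0,0,0,-1,0.4],[0,0,0,0,0,-1,0.4],[0,0,0,0,0,-0.9,0.4],[0,0,0,-0.9,0,0,0.4],[0,0,0,-0.9,0,0,0.4],[0,0,0,-0.9,-0.5,0,0.4],[0,0,0,-0.9,-0.9,0,0.4],[0,0,0,-0.9,-0.9,0,0.4],[0,0,0,-0.9,-0.9,0,0.4],[0,0,0,0,-0.9,0,0.4],[0,0,0,0,-0.9,0,0.4]]]}}

```text
t: 75.35
eef_pos: [0.474, 0.497, 0.3772]
ee_rot: [-3.14, -0.001, -0.092]
force: [-0.1, -0.5, 0.1]
width: 0.0612
```

```bash
python3 tray.py
python3 - <<'E'
from seg import *
p,d=snap('top')
cv2.imwrite('pics/g21.png',cv2.resize(p[190:310,150:490,::-1],(800,282),interpolation=cv2.INTER_CUBIC))
C=cloud('top',d);X,Y,Z=C[...,0],C[...,1],C[...,2]
for n,x,y,z in(('b1',.454,.305,.049),('b3',.597,.359,.049),('gauge',.569,.0565,.132)):
    m=(np.hypot(X-x,Y-y)<.03)&(abs(Z-z)<.012);print(n,m.sum(),np.median(C[m],0) if m.any() else '')
H,S,V=hsv(p);m=((H<6)|(H>174))&(S>170)&(V>90)&(np.hypot(X-.5,Y+.25)<.06);print('grip top',np.argwhere(m).mean(0),'start 275.4 462.4',C[m].mean(0))
p,d=snap('scene')
cv2.imwrite('pics/g22.png',cv2.resize(p[190:350,200:480,::-1],(800,457),interpolation=cv2.INTER_CUBIC))
E
```

```text
top red 1037 [array([0.6006, 0.3132]), array([0.0745, 0.1679]), np.float64(4.9313)]
top green 1124 [array([0.4511, 0.3549]), array([0.0725, 0.1728]), np.float64(3.0584)]
scene red 609 [array([0.6001, 0.3106]), array([0.0835, 0.1753]), np.float64(5.7538)]
scene green 603 [array([0.45  , 0.3537]), array([0.0806, 0.1789]), np.float64(3.5048)]
b1 79 [0.4541 0.3029 0.0501]
b3 115 [0.5961 0.3574 0.0503]
gauge 54 [0.5704 0.057  0.1332]
grip top [275.2973 461.4595] start 275.4 462.4 [ 0.5032 -0.2417  0.134 ]
```

View pics/g21.png

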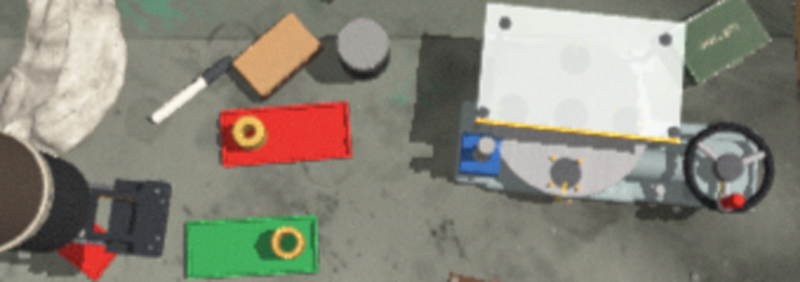

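View pics/g22.png

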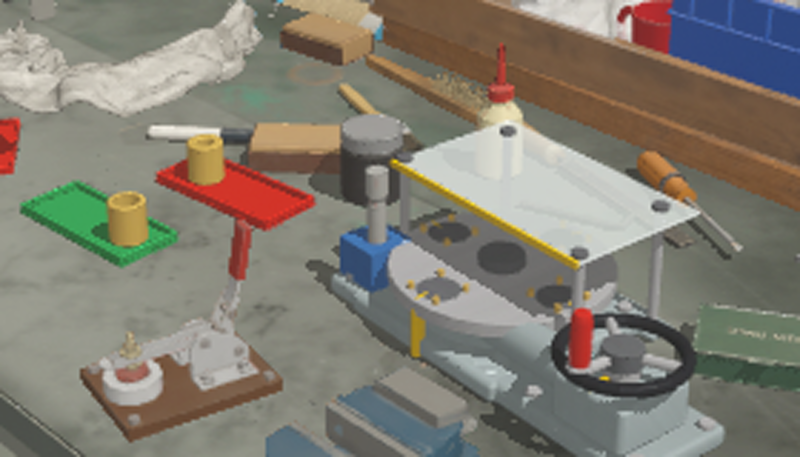

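```bash
python3 -c "
from station import arm
print(arm.job_done(), arm.get_state()['t'])"
```

```text
the job is handed in; nothing more can be done
the job is handed in; nothing more can be done
```

The job is done and handed in, at about 75 s of the 210 s allowed.

- **Indexing:** I made six clockwise turns of the handwheel, two for each pocket.
- **Pocket 1:** The gauge went about 36 mm into the bush without resistance. The bush stands in the green tray.
- **Pocket 2:** It came round to the front empty, so there was nothing to try.
- **Pocket 3:** The gauge stopped on the mouth of the bush with about 11 N. The bush stands in the red tray. Of the two red things I used the larger.
- **Red tray:** It moved about 25 mm to the rear during the run while the arm was not near it. I measured it again and placed the bush by the new position.

In the last pictures both bushes stand upright in their trays, and the gauge stands upright in its holder, its top at about 133 mm. The bystanders look unmoved and the arm is clear.

Two checks did not fully agree:
- **Red ring:** In the pictures the gauge's red ring sits near its lower end, though the description puts it at the upper end. I used the lower end as the go end, as the text and the landmark network both have it.
- **Handwheel:** The crank grip ended about 1 pixel from where it started. That is roughly 3° of the wheel, or 0.4° of the turntable.

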